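# Fetch the sanding block from between the whetstones

## Task

The wooden sanding block is hemmed in between the two whetstones in the stone tray: first set both whetstones aside on the cork mat, then lift the sanding block out and lay it flat in the small holder with the felt floor, in the middle and along it. After that put each whetstone back upright in the exact place in the tray it was taken from, without shifting or knocking over the glue bottle or the cup.

Things in the scene. Friction and masses are not known exactly. Their poses are not given: they have to be found in the camera images.
- stone_long_center (a point): Grey whetstone, the longer and lower of the two: a solid block 58 mm wide (its x) by 100 mm long (its y) by 46 mm high (its z, up), about 0.6 kg. The point is its centre, half-way up. At the start it lies in the stone tray at one end of the row, its length along the tray's length (its y along the tray's x, within 4 degrees). Take it across its 58 mm width, above the tray's rim.
- stone_tall_center (a point): Grey whetstone, the shorter and taller of the two: a solid block 52 mm wide (its x) by 75 mm long (its y) by 63 mm high (its z, up), about 0.6 kg. The point is its centre, half-way up. At the start it lies in the stone tray at the other end of the row (which end differs from start to start), its length along the tray's length. Take it across its 52 mm width, above the tray's rim.
- block_center (a point): Wooden sanding block, a solid block 46 mm (its x) by 76 mm (its y) by 26 mm high (its z, up), 0.07 kg. The point is its centre, half-way up. At the start it lies in the middle of the stone tray between the two whetstones, its 46 mm along the tray's length (its x along the tray's x), with only about 5 to 25 mm between it and each stone and 6 mm to the rims beside it.
- stone_tray: Stone tray: fixed long low wooden tray, 264 mm long (its x) by 104 mm wide (its y). Origin: centre of its underside, on the table. Its floor is 8 mm above the table; an 8 mm thick rim along each long side (the two ends are open) stands 14 mm above that floor (top of the rim 22 mm above the table). The stones rest on its floor with their centres about 81 mm either way from its middle.
- mat: Side mat: thin brown cork mat fixed to the table, 150 mm (its x) by 170 mm (its y) by 3 mm thick. Origin: centre of its underside, on the table; empty at the start.
- holder: Holder for the sanding block: small shallow pale wooden tray fixed to the table, 82 mm (its x) by 112 mm (its y) outside, floor 5 mm above the table with grey felt, rim 7 mm thick whose top is 13 mm above the table; inside 68 mm (x) by 98 mm (y), so the block lies in it with its 46 mm along the holder's x and 76 mm along the holder's y, either way round. Origin: centre of its underside, on the table; empty at the start.
- glue_center (a point): Bystander: white glue bottle with a red pointed cap, 41 mm across, 123 mm tall, standing loose on the table in front of the tall stack of plates. The point is on its axis 60 mm above the table. Leave it standing where it is.
- cup_center (a point): Bystander: dark brown tea cup with a handle, 74 mm across (96 mm with the handle), 53 mm high, standing loose left of the stone tray. The point is near its middle, 27 mm above the table. Leave it standing where it is.
- plates_right: Fixed obstacle, the same at every start: an upright round stack of plates (seen from above a black plate) between the stone tray and the mat, 260 mm across and 173 mm high. Origin: centre of its underside, on the table. Carry things over it or round it; a desk lamp up to 0.37 m high stands behind it, so do not swing out beyond it.
Mind the look-alikes: they are no part of the job. Leave any pink look-alike of the part that bears stone_tall_center alone.

How it is judged:
By the outcome, as a careful person would: the job done as asked, in the order asked, and still so for the second after the job is handed in, with the robot touching nothing.
It also fails if it takes over 144 s, if anything falls off the work surface, if the arm or the gripper's body presses on something with over 40 N, if the wrist force passes 120 N, or if a joint passes its speed limit or range.

## Robot

A 6-joint arm with a two-finger parallel gripper is mounted at the origin on a cart in front of the work surface, level with it; the furniture and walls round the work are solid. World frame = base frame: x ahead of the robot, y to its left, z up, the work surface at z = 0. Lengths are in m, angles in rad, forces in N, time in s.
With the tool pointing down it reaches from about 0.35 to 0.85 m from the base axis. Payload 8.1 kg.
Tool frame: the origin (TCP) lies between the finger pads; the fingertips stand nose_length ahead of it and the grasp point (between the pads) lies 2 mm behind it (nose_length is the distance from the TCP to the fingertips, in m); z points along the fingers, x is the direction in which the jaws open and shut, and the axes are right-handed (so a half turn about z gives the same grasp; the last joint's range is limited). The gripper opens to 93 mm and grips with 3 to 60 N. Pads are 15 mm wide; open, the fingers measure 128 mm over their backs; the gripper's body (75 mm by 188 mm) begins 65 mm behind the grasp point.
Start: joints at [-1.19, 0.13, 1.488, -0, 1.523, -0.085], TCP at [0.27, -0.536, 0.236] pointing down, gripper open.
Joint ranges: [-2.96, 2.96], [-0.89, 2.26], [0.02, 2.5], [-1.34, 4.48], [0, 2.73], [-2.66, 2.66]. Speed limits (rad/s): [2.39, 2.39, 2.79, 3.14, 3.14, 3.14].

## Interface

Orientations are given as a rotation vector (axis times angle).
In Python, from plant import * gives the robot as it stands.
- The arm moves only by the tool carry_out, never from a script. Its argument "steps" is a list of rows, each an object with "xyz": the shift along the world's x, y, z in cm, a list of three; "rot": the turn, a rotation vector about the world's x, y, z in degrees, a list of three. In form: [{"xyz": [tx, ty, tz], "rot": [rx, ry, rz]}, ...]. A call has 1 to 10 rows; each row is the pose to reach, as a shift and turn from the pose commanded when the call began; what a row does not reach only later rows make up. A row lasts 1/10 s, in which the tool goes at most 50 mm and 8.59 degrees, less where a joint would pass 70% of its speed; a pose out of reach is approached as far as the arm can. A call with a gripper value outside its range is refused whole. "grip" is the opening, from 0 (shut) to 1 (fully open), set as the call begins (left out, the last holds). The fingers move at their own pace and stop on an object; "force" is the grip in N (left out, the last holds). Time passes only in rows, so rows that repeat a pose let the fingers close. It gives the time, the measured TCP pose, the force and the opening at its end, in the units of the state.
- read_state(): the state, without advancing time (a new reading comes with each control period).
- read_camera(name): name is "scene" or "top" or "wrist"; returns the picture (384x512x3 uint8, red, green, blue); there is no depth.
- calibration(name): a dict with "fov_y" (degrees; the focal length in pixels is half the picture's height over the tangent of half this angle, whatever the lens; pixels are square), "cx", "cy" (the principal point, pixels), "xyz" and "attitude" of the camera in the world. Camera axes: x right, y down, z forward; pixel columns grow to the right and rows downward; lengths in m; the calibration is good to about 2 mm. A picture is of the moment at which its call begins: read the wrist's pose just before it. calibration takes no time and is no camera call; for the wrist camera it gives the pose at the moment of the call.
- close_job(): hands the job in, once; it reports no verdict.
The state is a dict: "t": time; "q": joint angles; "dq": joint speeds; "joint_torque": joint torques, N m; "tool_pos": TCP position; "orientation": TCP orientation; "force": force on the tool from outside, world axes, zero at the start; "wrist_torque": the same for the moment, N m; "opening": finger opening in m.
Only numpy, scipy, OpenCV 4.12 (cv2) and the standard library are available. Lean on these libraries where they do the work, as an engineer would, in place of code of your own. Each camera call takes 0.05 s, during which the arm holds its last target.

## Working session

There is one attempt and no reset: what is moved stays moved. The work goes in short steps, Python scripts to look and compute and a tool call to move; the robot and the scene stay as the last step left them, time stands still between calls to the robot, and variables do not carry over. Pictures are saved under pics/ and viewed, and the job is handed in when it is done.

Besides the shell and the picture viewer there is one more tool, called by a JSON object that holds its "name" and its "arguments", one argument or row to a line. carry_out: Moves the arm, as the interface text tells. Its arguments: {"type":"object","properties":{"steps":{"type":"array","items":{"type":"object","properties":{"xyz":{"type":"array","items":{"type":"number"}},"rot":{"type":"array","items":{"type":"number"}}}}},"grip":{"type":"number"},"force":{"type":"number"}},"required":["steps"]}

```bash
ls; mkdir -p pics; python3 - <<'E'
from plant import *
import cv2
s=read_state()
print(s)
for n in ("scene","top","wrist"):
    c=calibration(n);print(n,c)
    im=read_camera(n);cv2.imwrite(f"pics/{n}0.png",im[:,:,::-1])
E
```

```text
pics
{'t': 0.0, 'q': array([-1.19041090e+00,  1.31194075e-01,  1.48928008e+00, -3.82042796e-05,
        1.52298144e+00, -8.54243187e-02]), 'dq': array([-9.63141489e-04, -8.31327200e-04, -8.43041060e-06,  1.38626422e-03,
       -1.68848708e-04,  1.08367179e-03]), 'joint_torque': array([-9.82349884e-04, -5.59842718e+01, -4.91764677e+01,  7.65184290e-02,
        3.55997379e-02, -1.23280606e-04]), 'tool_pos': array([ 0.26928164, -0.53557543,  0.23456732]), 'orientation': array([-2.67326479e+00,  1.64817387e+00,  2.38568653e-03]), 'force': array([ 0.71014704,  1.30391141, -0.74371433]), 'wrist_torque': array([0.02659166, 0.00952219, 0.04044881]), 'opening': 0.0931520957888104}
scene {'fov_y': 42.12536601588675, 'cx': 256.9194136939965, 'cy': 186.6852864825193, 'xyz': array([-0.48840604,  1.06066871,  1.32481735]), 'attitude': array([-1.146173  ,  2.32173066, -1.03571048])}
top {'fov_y': 47.243455408530295, 'cx': 260.255341421353, 'cy': 194.94322957428514, 'xyz': array([0.4170655 , 0.19851516, 1.50332752]), 'attitude': array([-2.15282306,  2.12928896, -0.13314038])}
wrist {'fov_y': 63.279730648333725, 'cx': 253.9290298458193, 'cy': 195.83639230411822, 'xyz': array([ 0.34013462, -0.50129113,  0.3833782 ]), 'attitude': array([ 2.4610762 , -1.51745079, -0.21998713])}
```

View pics/top0.png

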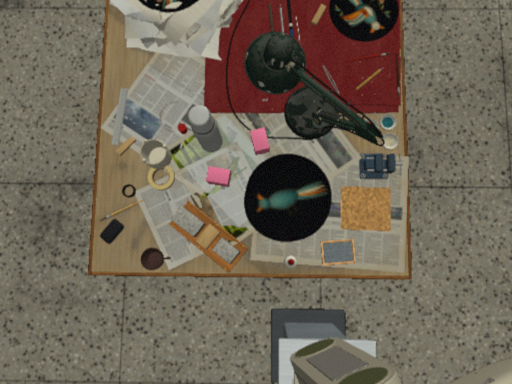

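View pics/scene0.png

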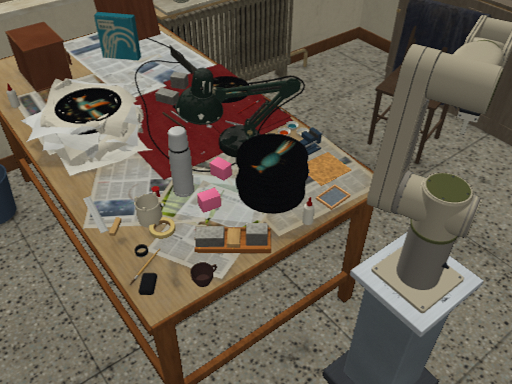

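View pics/wrist0.png

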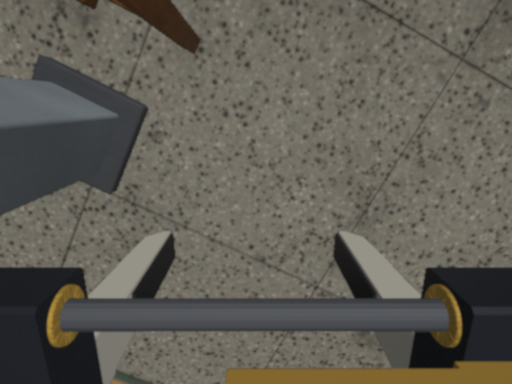

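```bash
cat > h.py <<'E'
import numpy as np, cv2
from scipy.spatial.transform import Rotation as R
def ray(c,u,v):
    f=192/np.tan(np.radians(c['fov_y'])/2)
    d=np.array([(u-c['cx'])/f,(v-c['cy'])/f,1.]); return R.from_rotvec(c['attitude']).apply(d)
def pt(c,u,v,z):
    d=ray(c,u,v); o=c['xyz']; return o+d*(z-o[2])/d[2]
def proj(c,P):
    f=192/np.tan(np.radians(c['fov_y'])/2)
    p=R.from_rotvec(c['attitude']).inv().apply(np.atleast_2d(P)-c['xyz'])
    return np.c_[c['cx']+f*p[:,0]/p[:,2], c['cy']+f*p[:,1]/p[:,2]]
E
python3 - <<'E'
from plant import *
from h import *
im=cv2.imread("pics/top0.png")
def crop(x0,y0,x1,y1,k,n,im=im):
    cv2.imwrite(n,cv2.resize(im[y0:y1,x0:x1],None,fx=k,fy=k,interpolation=cv2.INTER_CUBIC))
crop(130,190,260,280,6,"pics/c_tray.png")
crop(270,150,410,275,5,"pics/c_mat.png")
im2=cv2.imread("pics/scene0.png")
crop(180,150,360,290,4,"pics/c_scene.png",im2)
c=calibration("top")
for n,u,v,z in [("tray",208,235,.022),("mat",366,208,.003),("holder",338,252,.013),("plates",287,197,.173),("glue",291,261,.12),("cup",152,259,.05)]: print(n,pt(c,u,v,z).round(3))
E
```

```text
tray [0.488 0.398 0.022]
mat [ 0.587 -0.139  0.003]
holder [ 0.437 -0.039  0.013]
plates [0.599 0.139 0.173]
glue [0.406 0.124 0.12 ]
cup [0.406 0.577 0.05 ]
```

View pics/c_tray.png

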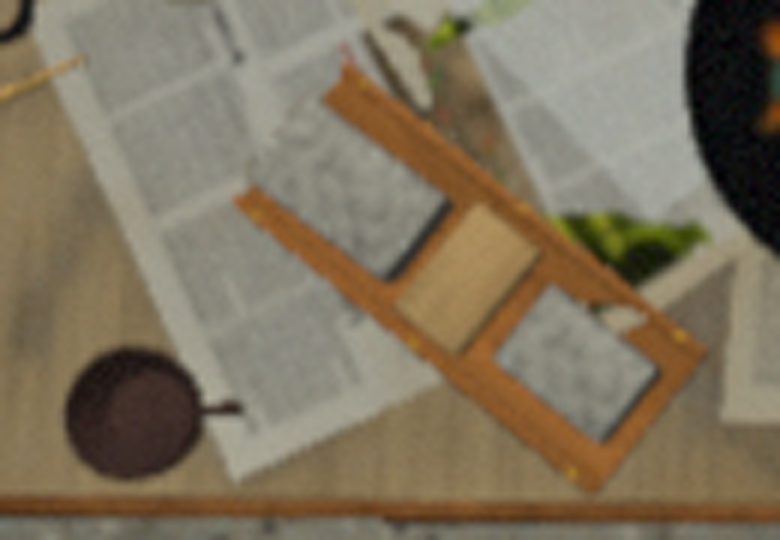

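View pics/c_mat.png

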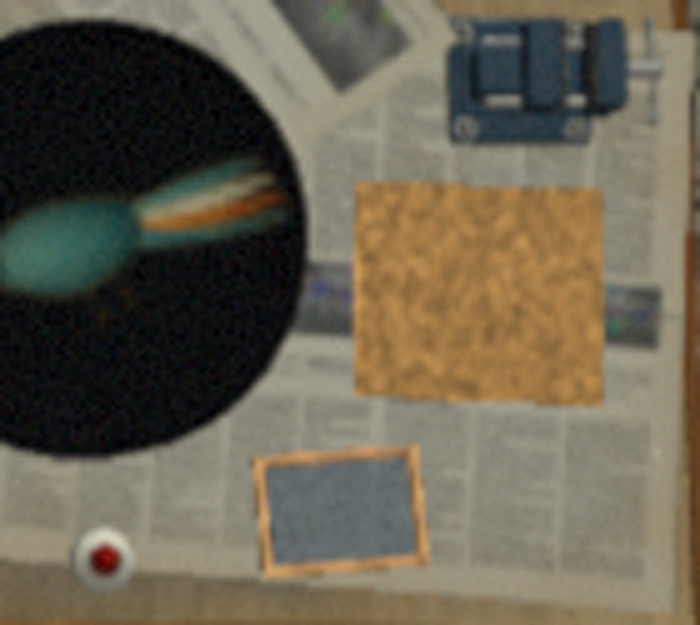

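View pics/c_scene.png

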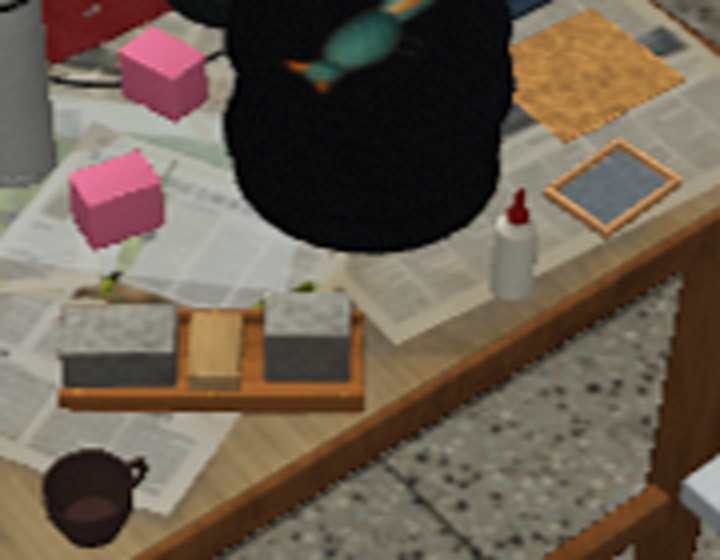

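```bash
cat >> h.py <<'E'
from scipy.optimize import least_squares
def fitrect(c,px,w,l,z):
    """px: Nx2 corners in consistent cyclic order; returns best x,y,yaw (of w axis) and rms px; tries assignments"""
    px=np.array(px,float); best=None
    P=np.array([pt(c,u,v,z) for u,v in px])[:,:2]; m=P.mean(0)
    L=np.array([[-w,-l],[w,-l],[w,l],[-w,l]])/2
    for o in (L,np.roll(L,1,0),L[::-1],np.roll(L[::-1],1,0)):
        o=o
        for y0 in (0,1,2,3,-1,-2):
            def f(p):
                cs,sn=np.cos(p[2]),np.sin(p[2])
                W=o@np.array([[cs,sn],[-sn,cs]])+p[:2]
                return (proj(c,np.c_[W,np.full(4,z)])-px).ravel()
            r=least_squares(f,[m[0],m[1],y0])
            if best is None or r.cost<best[1]-1e-9: best=(r.x,r.cost,r.fun)
    x=best[0]; return x[0],x[1],np.degrees(x[2])%180,np.sqrt(2*best[1]/4),best[2].round(1)
E
python3 - <<'E'
from plant import *
import plant
from h import *
print([n for n in dir(plant) if not n.startswith('_')]); print(globals().get('nose_length'))
c=calibration("top")
def cr(L,k=6,o=(130,190)): return [((a+.5)/k+o[0]-.5,(b+.5)/k+o[1]-.5) for a,b in L]
print("tray",fitrect(c,cr([(345,65),(240,197),(595,490),(705,350)]),.264,.104,.022))
print("long",fitrect(c,cr([(312,100),(250,165),(388,278),(450,200)]),.058,.1,.054))
print("tall",fitrect(c,cr([(553,288),(498,355),(602,438),(658,370)]),.052,.075,.071))
print("block",fitrect(c,cr([(480,205),(398,300),(457,352),(540,255)]),.046,.076,.034))
print("mat",fitrect(c,cr([(355,183),(355,395),(603,405),(603,188)],5,(270,150)),.15,.17,.003))
print("hold",fitrect(c,cr([(255,458),(267,577),(427,562),(415,447)],5,(270,150)),.082,.112,.013))
cs=calibration("scene")
w=calibration("wrist");print(R.from_rotvec(w['attitude']).as_matrix().round(3))
# red cap tip glue from top
print(pt(c,*cr([(104,559)],5,(270,150))[0],.12),pt(c,*cr([(130,412)])[0],.045))
E
```

```text
['IKError', 'calibration', 'close_job', 'nose_length', 'read_camera', 'read_state']
0.017
tray (np.float64(0.48742348947096553), np.float64(0.39873120945747814), np.float64(52.294272144227975), np.float64(1.2818363021961032), array([ 0.6, -1.3, -1.5,  0.6, -0.1,  0.9,  1. , -0.4]))
long (np.float64(0.5338516112478102), np.float64(0.46225711057660906), np.float64(142.81678590154493), np.float64(1.1853424156522525), array([ 0.2, -1.8, -0.5,  1.1, -0.2,  0.8,  0.5, -0.1]))
tall (np.float64(0.4379952678013376), np.float64(0.33236473752339446), np.float64(142.42064369408), np.float64(0.9401404026943248), array([ 0.2, -1.1, -0.7,  0.4, -0.1,  1. ,  0.6, -0.4]))
block (np.float64(0.48465856958178705), np.float64(0.39761803540473006), np.float64(50.45915966968309), np.float64(0.9780432869444269), array([ 0.4, -1. , -0.9,  0.6, -0.3,  0.9,  0.8, -0.5]))
mat (np.float64(0.5874035732498679), np.float64(-0.1363718695659615), np.float64(178.80396630540625), np.float64(0.43997730844053673), array([ 0. , -0.6, -0.3,  0.5,  0.3,  0.1, -0.1, -0.1]))
hold (np.float64(0.43750255389087495), np.float64(-0.038705021883530186), np.float64(5.268235596900098), np.float64(0.8813148753994551), array([-0.6, -0.3, -0.6,  0.4,  0.8,  0.7,  0.5, -0.8]))
[[ 0.449 -0.857 -0.252]
 [-0.894 -0.431 -0.125]
 [-0.001  0.282 -0.96 ]]
[0.4044696 0.1258288 0.12     ] [0.40845778 0.58074558 0.045     ]
```

{"name": "carry_out", "arguments": {
  "steps": [
    {"xyz": [3,4,2],"rot": [0,0,3]},
    {"xyz": [6,8,4],"rot": [0,0,6]},
    {"xyz": [9,12,6],"rot": [0,0,9]},
    {"xyz": [12,16,8],"rot": [0,0,12]},
    {"xyz": [15,20,10],"rot": [0,0,15]},
    {"xyz": [17,25,11],"rot": [0,0,18]},
    {"xyz": [18,30,11.5],"rot": [0,0,21]},
    {"xyz": [18,35,11.5],"rot": [0,0,24]},
    {"xyz": [18,40,11.5],"rot": [0,0,25]},
    {"xyz": [18,45,11.5],"rot": [0,0,25]}
  ]
}}

```text
t: 1.15
tool_pos: [0.449, -0.1071, 0.3504]
orientation: [-2.968, 1.03, 0.0]
force: [1.0, 0.8, -0.2]
opening: 0.0929
```

{"name": "carry_out", "arguments": {
  "steps": [
    {"xyz": [0,5,0]},
    {"xyz": [0,10,0]},
    {"xyz": [0,15,0]},
    {"xyz": [0,20,0]},
    {"xyz": [0,25,0]},
    {"xyz": [0,30,0]},
    {"xyz": [0,35,0]},
    {"xyz": [0,40,0]},
    {"xyz": [0,43.5,0]},
    {"xyz": [0,43.5,0]}
  ]
}}

```text
validation failed for argument at $.st...
```

{"name": "carry_out", "arguments": {
  "steps": [
    {"xyz": [0,0,0]},
    {"xyz": [0,0,0]}
  ]
}}

```text
validation failed for argument at $.st...
```

```bash
python3 - <<'E'
from plant import *
from h import *
import pickle
s=read_state();print(s['t'],s['tool_pos'],s['orientation'],s['q'].round(2),s['force'])
c=calibration("wrist");im=read_camera("wrist")
cv2.imwrite("pics/w1.png",im[:,:,::-1]);pickle.dump(c,open("w1.pkl","wb"))
cv2.imwrite("pics/w1b.png",cv2.resize(im[:,:,::-1],(768,576),interpolation=cv2.INTER_CUBIC))
E
```

```text
1.15 [ 0.44904181 -0.1071463   0.35039595] [-2.96785000e+00  1.02983578e+00  3.72246702e-05] [-0.35 -0.27  1.66  0.    1.75  0.32] [ 1.01642029  0.83364117 -0.20024989]
```

View pics/w1b.png

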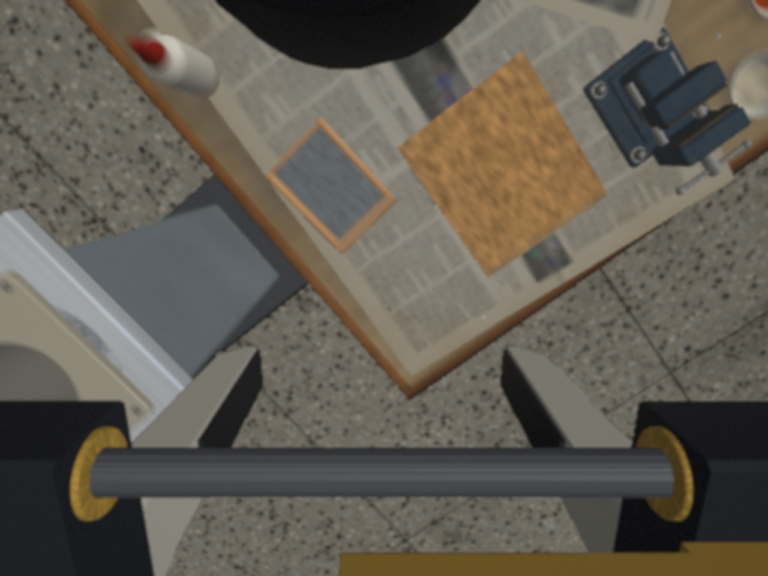

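```bash
python3 - <<'E'
import cv2
im=cv2.imread("pics/w1.png")
def crop(x0,y0,x1,y1,k,n):
    cv2.imwrite(n,cv2.resize(im[y0:y1,x0:x1],None,fx=k,fy=k,interpolation=cv2.INTER_CUBIC))
crop(165,65,280,180,5,"pics/w1_h.png")
crop(255,25,415,190,3.6,"pics/w1_m.png") if 0 else crop(255,25,415,190,3,"pics/w1_m.png")
E
```

```text
(no output)
```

View pics/w1_h.png

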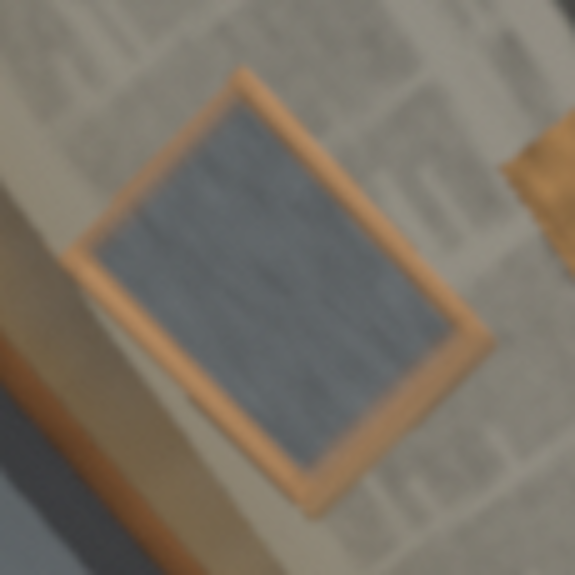

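View pics/w1_m.png

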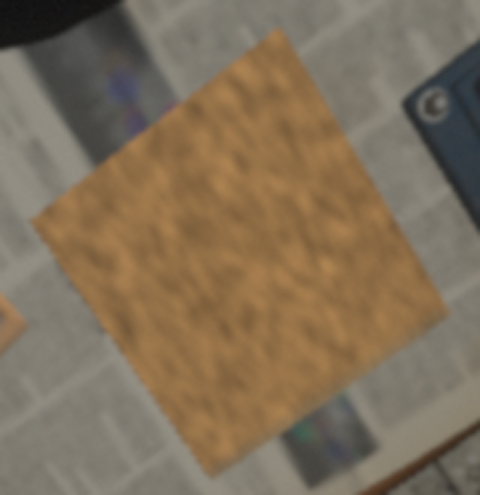

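{"name": "carry_out", "arguments": {
  "steps": [
    {"xyz": [0,5,0],"rot": [0,0,0]},
    {"xyz": [0,10,0],"rot": [0,0,0]},
    {"xyz": [0,15,0],"rot": [0,0,0]},
    {"xyz": [0,20,0],"rot": [0,0,0]},
    {"xyz": [0,25,0],"rot": [0,0,0]},
    {"xyz": [0,30,0],"rot": [0,0,0]},
    {"xyz": [0,35,0],"rot": [0,0,0]},
    {"xyz": [0,40,0],"rot": [0,0,0]},
    {"xyz": [0,43.5,0],"rot": [0,0,0]},
    {"xyz": [0,43.5,0],"rot": [0,0,0]}
  ]
}}

```text
t: 2.2
tool_pos: [0.4481, 0.3296, 0.3492]
orientation: [2.969, -1.024, -0.003]
force: [-0.0, -1.4, -0.3]
opening: 0.093
```

{"name": "carry_out", "arguments": {
  "steps": [
    {"xyz": [0,0,0],"rot": [0,0,0]},
    {"xyz": [0,0,0],"rot": [0,0,0]}
  ]
}}

```text
t: 2.4
tool_pos: [0.4494, 0.325, 0.3504]
orientation: [2.967, -1.032, 0.0]
force: [-0.8, 0.3, 0.1]
opening: 0.0927
```

```bash
python3 - <<'E'
from plant import *
from h import *
import pickle
s=read_state();print(s['t'],s['tool_pos'],s['orientation'],s['q'].round(2),s['force'])
c=calibration("wrist");im=read_camera("wrist")
cv2.imwrite("pics/w2.png",im[:,:,::-1]);pickle.dump(c,open("w2.pkl","wb"))
cv2.imwrite("pics/w2b.png",cv2.resize(im[:,:,::-1],(768,576),interpolation=cv2.INTER_CUBIC))
E
```

```text
2.4 [0.44943507 0.32504269 0.35039877] [ 2.96678626e+00 -1.03156425e+00  1.23414992e-05] [ 0.53 -0.01  1.43 -0.    1.72  1.2 ] [-0.80289586  0.333195    0.11758406]
```

View pics/w2b.png

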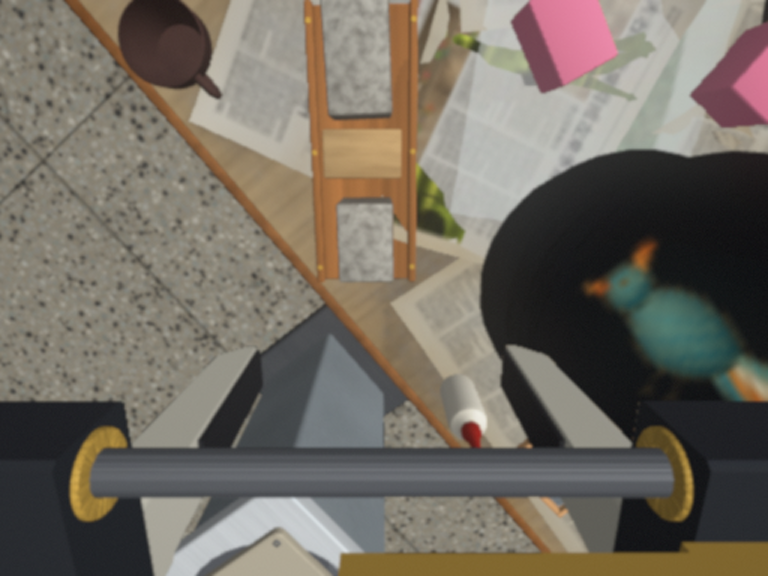

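```bash
python3 - <<'E'
import cv2
im=cv2.imread("pics/w2.png")
cv2.imwrite("pics/w2_t.png",cv2.resize(im[0:95,195:290],None,fx=6,fy=6,interpolation=cv2.INTER_CUBIC))
cv2.imwrite("pics/w2_u.png",cv2.resize(im[75:195,195:290],None,fx=6,fy=5,interpolation=cv2.INTER_CUBIC)) if 0 else cv2.imwrite("pics/w2_u.png",cv2.resize(im[100:195,195:290],None,fx=6,fy=6,interpolation=cv2.INTER_CUBIC))
E
```

```text
(no output)
```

View pics/w2_t.png

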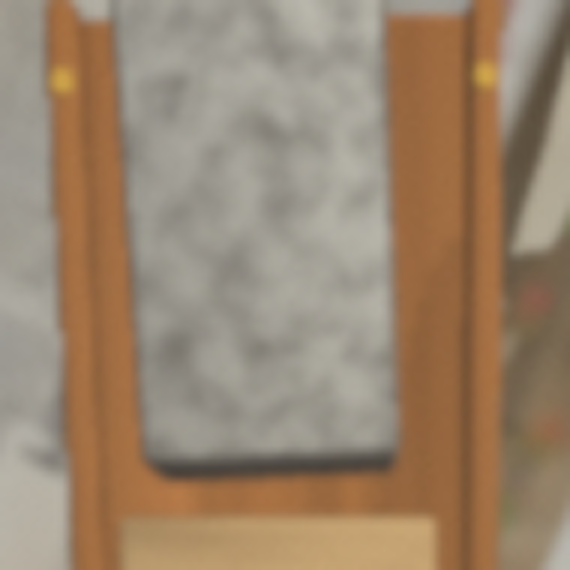

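View pics/w2_u.png

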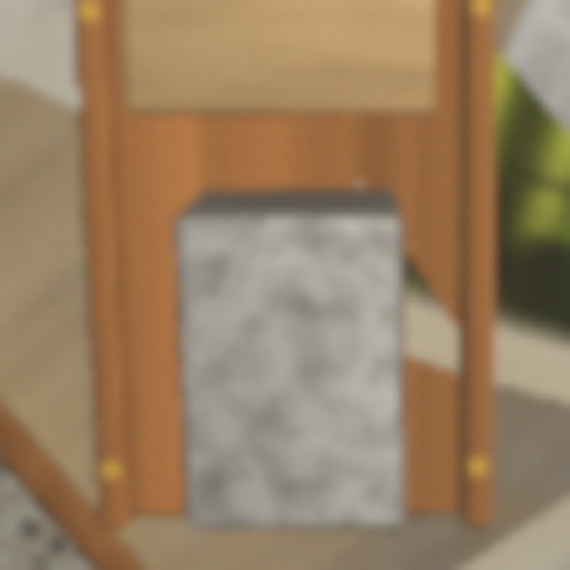

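```bash
python3 - <<'E'
from h import *
import pickle
def cr(L,k,o): return [((a+.5)/k+o[0]-.5,(b+.5)/k+o[1]-.5) for a,b in L]
c1=pickle.load(open("w1.pkl","rb"));c=pickle.load(open("w2.pkl","rb"))
pr=lambda n,r:print(n,[round(float(x),4) for x in r[:4]],r[4])
pr("hold",fitrect(c1,cr([(240,70),(68,255),(310,515),(492,342)],5,(165,65)),.082,.112,.013))
pr("mat",fitrect(c1,cr([(281,28),(32,221),(211,476),(448,308)],3,(255,25)),.15,.17,.003))
pr("tall",fitrect(c,cr([(180,215),(192,523),(404,523),(400,215)],6,(195,100)),.052,.075,.071))
b=cr([(127,110),(435,110)],6,(195,100))+cr([(438,520),(122,520)],6,(195,0))
pr("block",fitrect(c,b,.046,.076,.034))
# long
A=np.array([pt(c,*p,.054) for p in cr([(115,0),(147,458),(395,458),(385,0)],6,(195,0))])[:,:2]
d1=A[0]-A[1];d2=A[3]-A[2];print("edges yaw",np.degrees(np.arctan2(d1[1],d1[0])),np.degrees(np.arctan2(d2[1],d2[0])),"w",np.linalg.norm(A[2]-A[1]))
m=(A[1]+A[2])/2; e=A[2]-A[1];th=np.arctan2(-e[0],e[1]);print("near edge normal",np.degrees(th)%180,m)
for a in (51,52,53): print("long c",m+.05*np.array([np.cos(np.radians(a)),np.sin(np.radians(a))]))
T=np.array([pt(c,*p,.022) for p in cr([(105,520),(490,522)],6,(195,100))+cr([(50,10),(500,10)],6,(195,0))])[:,:2]
print(T); 
for i,j in((0,2),(1,3)):
  d=T[j]-T[i];print(np.degrees(np.arctan2(d[1],d[0])),np.linalg.norm(d))
print(T.mean(0))
# screws
S=np.array([pt(c,*p,.022) for p in cr([(111,469),(478,466),(90,10),(481,7)],6,(195,100))+cr([(63,80),(485,75)],6,(195,0))])[:,:2]
print(S.round(4), S[2:4].mean(0),S[[0,1]].mean(0),S[[4,5]].mean(0));d=S[[4,5]].mean(0)-S[[0,1]].mean(0);print(np.degrees(np.arctan2(d[1],d[0])))
t=R.from_rotvec([2.96678626e+00,-1.03156425e+00,1.23e-5]).as_matrix();print(t.round(3),np.degrees(np.arctan2(t[1,0],t[0,0])))
E
```

```text
hold [0.4397, -0.0381, 4.7859, 2.3623] [ 0.7 -2.1 -3.1  0.5  0.4  1.7  2.1  0.4]
mat [0.5889, -0.1351, 178.5811, 1.7893] [-0.5 -1.7 -1.5 -0.4  0.2  1.4  1.8  1.4]
tall [0.44, 0.3346, 142.2644, 1.3707] [-0.8 -0.8 -0.7  1.4  0.5  1.   1.  -1.3]
block [0.4863, 0.3989, 51.5569, 1.1401] [-0.5  1.   0.6  1.   0.6 -0.9 -0.7 -1. ]
edges yaw 54.103503758570646 53.31140775512277 w 0.05527109974101657
near edge normal 51.64137347095104 [0.506479   0.42602023]
long c [0.53794502 0.46487753]
long c [0.53726207 0.46542077]
long c [0.53656975 0.46595201]
[[0.3696936  0.32924729]
 [0.44892344 0.26582624]
 [0.5275414  0.53284955]
 [0.60682245 0.47011833]]
52.21446308249223 0.2576233873431205
52.299273004334836 0.2582002197844814
[0.48824522 0.39951035]
[[0.3799 0.3388]
 [0.4556 0.2798]
 [0.4505 0.4294]
 [0.5257 0.3707]
 [0.5207 0.5205]
 [0.5963 0.4619]] [0.48811113 0.40000727] [0.41774738 0.30928777] [0.55849931 0.49117131]
52.2652384549371
[[ 0.784 -0.62  -0.   ]
 [-0.62  -0.784 -0.001]
 [ 0.     0.001 -1.   ]] -38.345559800427466
```

{"name": "carry_out", "arguments": {
  "steps": [
    {"xyz": [2,3.3,-3],"rot": [0,0,0]},
    {"xyz": [4,6.6,-6],"rot": [0,0,0]},
    {"xyz": [6,10,-9],"rot": [0,0,0]},
    {"xyz": [8,13,-12],"rot": [0,0,0]},
    {"xyz": [8,13,-15],"rot": [0,0,0]},
    {"xyz": [8,13,-15],"rot": [0,0,0]},
    {"xyz": [8,13,-15],"rot": [0,0,0]}
  ]
}}

```text
t: 3.15
tool_pos: [0.5296, 0.4545, 0.2009]
orientation: [2.966, -1.033, -0.001]
force: [0.7, -0.3, 0.7]
opening: 0.0932
```

```bash
cat > snap.py <<'E'
import sys,pickle
from plant import *
from h import *
n=sys.argv[1]
s=read_state();print(s['t'],s['tool_pos'],s['orientation'],s['q'].round(2),s['force'].round(1),s['opening'])
c=calibration("wrist");im=read_camera("wrist")
cv2.imwrite(f"pics/{n}.png",im[:,:,::-1]);pickle.dump(c,open(f"{n}.pkl","wb"))
cv2.imwrite(f"pics/{n}b.png",cv2.resize(im[:,:,::-1],(768,576),interpolation=cv2.INTER_CUBIC))
E
python3 snap.py w3
```

```text
3.15 [0.5295537  0.45449118 0.20091028] [ 2.96595070e+00 -1.03269383e+00 -7.63443355e-04] [ 0.64  0.41  1.22 -0.    1.51  1.31] [ 0.7 -0.3  0.7] 0.09315043251960871
```

View pics/w3b.png

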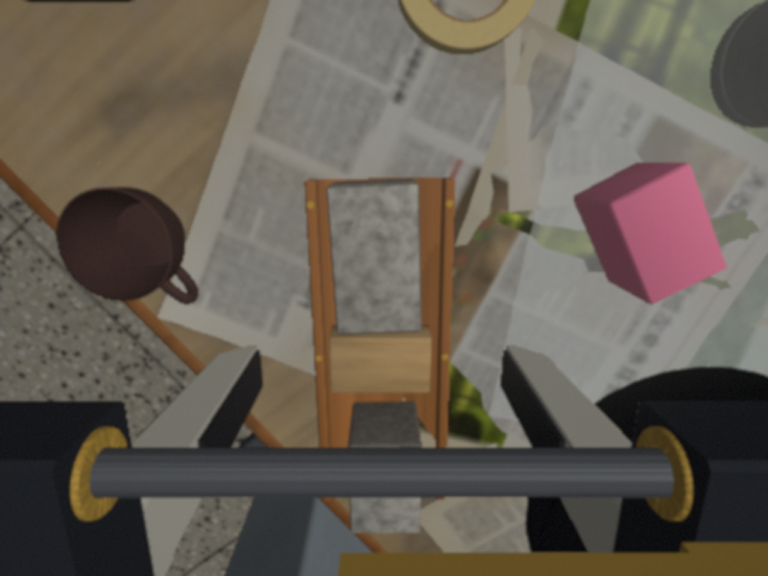

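```bash
python3 - <<'E'
import cv2
im=cv2.imread("pics/w3.png")
cv2.imwrite("pics/w3_t.png",cv2.resize(im[112:228,195:310],None,fx=5,fy=5,interpolation=cv2.INTER_CUBIC))
E
```

```text
(no output)
```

View pics/w3_t.png

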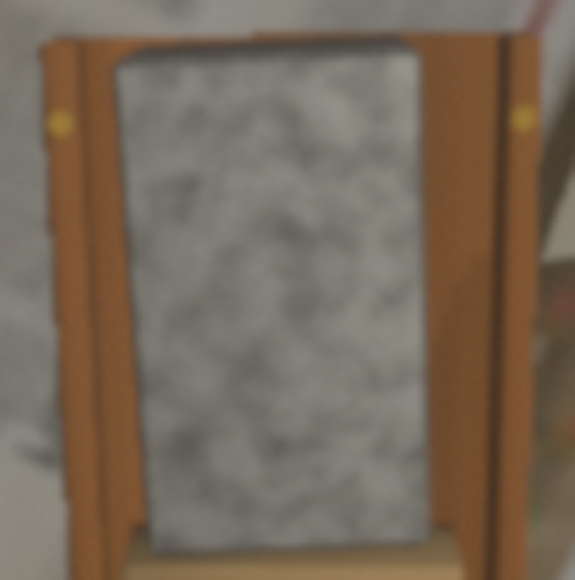

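```bash
python3 - <<'E'
from h import *
import pickle
def cr(L,k,o): return [((a+.5)/k+o[0]-.5,(b+.5)/k+o[1]-.5) for a,b in L]
c=pickle.load(open("w3.pkl","rb"))
pr=lambda n,r:print(n,[round(float(x),4) for x in r[:4]],r[4])
p=cr([(118,65),(418,55),(430,540),(152,550)],5,(195,112))
pr("long",fitrect(c,p,.058,.1,.054))
A=np.array([pt(c,*q,.054) for q in p])[:,:2];print([np.linalg.norm(A[i]-A[(i+1)%4]).round(4) for i in range(4)])
S=np.array([pt(c,*q,.022) for q in cr([(61,124),(523,118),((319*1/1.5-195)*5,(357/1.5-112)*5),((444/1.5-195)*5,(357/1.5-112)*5)],5,(195,112))])[:,:2];print(S,S[:2].mean(0),S[2:].mean(0)); print([np.linalg.norm(S[0]-S[1]),np.linalg.norm(S[2]-S[3])])
E
```

```text
long [0.5356, 0.4659, 143.9501, 2.3352] [-1.3 -1.5  1.4 -2.1  0.7  2.2 -0.8  2.4]
[np.float64(0.0556), np.float64(0.0958), np.float64(0.0563), np.float64(0.0961)]
[[0.52062562 0.52048667]
 [0.59645933 0.46192657]
 [0.45089219 0.43034399]
 [0.52538565 0.3712727 ]] [0.55854247 0.49120662] [0.48813892 0.40080835]
[np.float64(0.09581250898326622), np.float64(0.09507204739757447)]
```

{"name": "carry_out", "arguments": {
  "steps": [
    {"xyz": [0.3,0.6,-2],"rot": [0,0,1.2]},
    {"xyz": [0.6,1.1,-4],"rot": [0,0,2.35]},
    {"xyz": [0.6,1.1,-8],"rot": [0,0,2.35]},
    {"xyz": [0.6,1.1,-12],"rot": [0,0,2.35]},
    {"xyz": [0.6,1.1,-14],"rot": [0,0,2.35]},
    {"xyz": [0.6,1.1,-15],"rot": [0,0,2.35]},
    {"xyz": [0.6,1.1,-15.6],"rot": [0,0,2.35]},
    {"xyz": [0.6,1.1,-15.6],"rot": [0,0,2.35]},
    {"xyz": [0.6,1.1,-15.6],"rot": [0,0,2.35]}
  ]
}}

```text
t: 4.1
tool_pos: [0.5363, 0.4676, 0.0464]
orientation: [-2.986, 0.969, -0.002]
force: [0.3, 0.6, -0.2]
opening: 0.0926
```

{"name": "carry_out", "arguments": {
  "steps": [
    {"xyz": [0,0,0],"rot": [0,0,0]},
    {"xyz": [0,0,0],"rot": [0,0,0]},
    {"xyz": [0,0,0],"rot": [0,0,0]},
    {"xyz": [0,0,0],"rot": [0,0,0]},
    {"xyz": [0,0,0],"rot": [0,0,0]}
  ],
  "grip": 0.4,
  "force": 35
}}

```text
t: 4.6
tool_pos: [0.5352, 0.4669, 0.0446]
orientation: [-2.988, 0.97, 0.0]
force: [2.3, -2.2, 2.6]
opening: 0.0579
```

{"name": "carry_out", "arguments": {
  "grip": 0,
  "force": 40,
  "steps": [
    {"xyz": [0,0,0],"rot": [0,0,0]},
    {"xyz": [0,0,1],"rot": [0,0,0]},
    {"xyz": [0,0,3],"rot": [0,0,0]},
    {"xyz": [0,0,7],"rot": [0,0,0]},
    {"xyz": [0,0,12],"rot": [0,0,0]},
    {"xyz": [0,0,17],"rot": [0,0,0]},
    {"xyz": [0,0,21],"rot": [0,0,0]},
    {"xyz": [0,-3,24.5],"rot": [0,0,-2]},
    {"xyz": [0,-7,25.5],"rot": [0,0,-5]},
    {"xyz": [0,-11,25.5],"rot": [0,0,-9]}
  ]
}}

```text
t: 5.6
tool_pos: [0.5358, 0.3564, 0.3029]
orientation: [-2.899, 1.201, -0.005]
force: [1.4, 0.2, -5.2]
opening: 0.0576
```

```bash
python3 snap.py w4; python3 -c "
from plant import *;import cv2
cv2.imwrite('pics/s4.png',read_camera('scene')[:,:,::-1])"
```

```text
5.6 [0.53579153 0.35640993 0.30290351] [-2.89904689  1.20145699 -0.00473155] [ 0.51  0.23  1.26 -0.    1.65  1.29] [ 1.4  0.2 -5.2] 0.057600023102103014
```

View pics/s4.png

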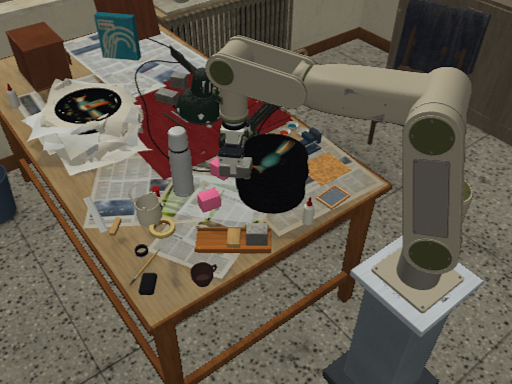

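{"name": "carry_out", "arguments": {
  "steps": [
    {"xyz": [-1,-5,0],"rot": [0,0,-5]},
    {"xyz": [-2,-10,0],"rot": [0,0,-10]},
    {"xyz": [-3,-15,0],"rot": [0,0,-15]},
    {"xyz": [-3,-20,0],"rot": [0,0,-20]},
    {"xyz": [-3,-25,0],"rot": [0,0,-25]},
    {"xyz": [-2,-30,0],"rot": [0,0,-30]},
    {"xyz": [0,-34.5,0],"rot": [0,0,-34]},
    {"xyz": [2,-39,0],"rot": [0,0,-38]},
    {"xyz": [4,-43.5,0],"rot": [0,0,-42]},
    {"xyz": [5.2,-48,0],"rot": [0,0,-46.3]}
  ]
}}

```text
t: 6.7
tool_pos: [0.5877, -0.1248, 0.299]
orientation: [2.194, -2.248, -0.001]
force: [0.3, 0.4, -5.2]
opening: 0.0579
```

{"name": "carry_out", "arguments": {
  "steps": [
    {"xyz": [0,-4,-1],"rot": [0,0,0]},
    {"xyz": [0,-6,-4],"rot": [0,0,0]},
    {"xyz": [0,-6,-8],"rot": [0,0,0]},
    {"xyz": [0,-6,-12],"rot": [0,0,0]},
    {"xyz": [0,-6,-16],"rot": [0,0,0]},
    {"xyz": [0,-6,-16],"rot": [0,0,0]},
    {"xyz": [0,-6,-16],"rot": [0,0,0]}
  ]
}}

```text
t: 7.4
tool_pos: [0.5866, -0.1826, 0.1392]
orientation: [2.197, -2.245, -0.004]
force: [0.3, -0.2, -4.9]
opening: 0.0578
```

```bash
python3 snap.py w5
```

```text
7.4 [ 0.58657467 -0.18261253  0.13920755] [ 2.19650504 -2.24461391 -0.0040827 ] [-0.39  0.23  1.55  0.    1.36  1.21] [ 0.3 -0.2 -4.9] 0.057815459761123005
```

View pics/w5b.png

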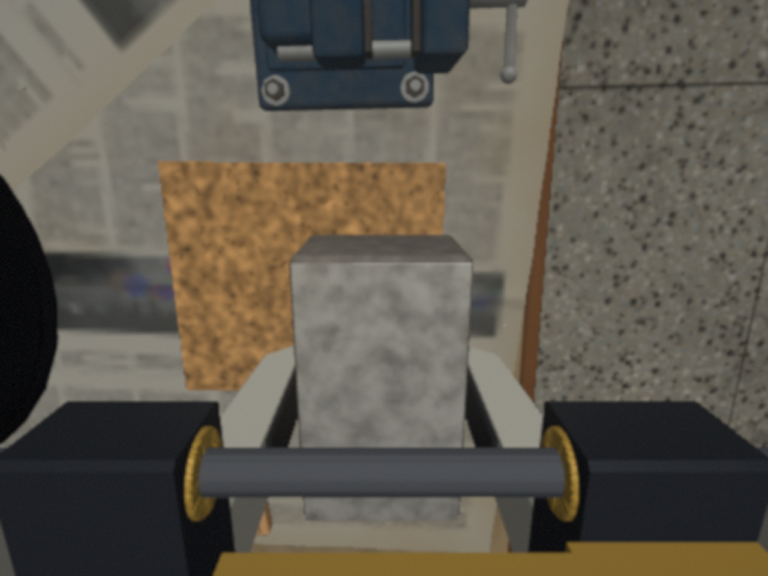

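```bash
python3 - <<'E'
from h import *
import pickle
c=pickle.load(open("w5.pkl","rb"))
for u,v in [(160,162),(445,162),(187,390)]: print(pt(c,u/1.5-.17,v/1.5-.17,.003).round(4))
E
```

```text
[ 0.6652 -0.0552  0.003 ]
[ 0.6616 -0.2222  0.003 ]
[ 0.5168 -0.0502  0.003 ]
```

{"name": "carry_out", "arguments": {
  "steps": [
    {"xyz": [0,0,-4],"rot": [0,0,0]},
    {"xyz": [0,0,-7],"rot": [0,0,0]},
    {"xyz": [0,0,-9],"rot": [0,0,0]},
    {"xyz": [0,0,-9.6],"rot": [0,0,0]},
    {"xyz": [0,0,-9.8],"rot": [0,0,0]},
    {"xyz": [0,0,-9.9],"rot": [0,0,0]},
    {"xyz": [0,0,-9.9],"rot": [0,0,0]},
    {"xyz": [0,0,-9.9],"rot": [0,0,0]}
  ]
}}

```text
t: 8.25
tool_pos: [0.5884, -0.1836, 0.0422]
orientation: [-2.196, 2.245, -0.004]
force: [-0.3, -0.4, -5.1]
opening: 0.0577
```

{"name": "carry_out", "arguments": {
  "steps": [
    {"xyz": [0,0,0],"rot": [0,0,0]},
    {"xyz": [0,0,-0.1],"rot": [0,0,0]},
    {"xyz": [0,0,-0.2],"rot": [0,0,0]},
    {"xyz": [0,0,-0.2],"rot": [0,0,0]}
  ]
}}

```text
t: 8.65
tool_pos: [0.5877, -0.1833, 0.0396]
orientation: [-2.197, 2.245, -0.001]
force: [-4.1, 1.8, 4.9]
opening: 0.058
```

{"name": "carry_out", "arguments": {
  "grip": 0.85,
  "steps": [
    {"xyz": [0,0,0],"rot": [0,0,0]},
    {"xyz": [0,0,0],"rot": [0,0,0]},
    {"xyz": [0,0,0],"rot": [0,0,0]}
  ]
}}

```text
t: 8.95
tool_pos: [0.5876, -0.1833, 0.0387]
orientation: [-2.197, 2.246, -0.001]
force: [0.1, -0.0, -1.0]
opening: 0.0762
```

```bash
python3 snap.py w6
```

```text
8.95 [ 0.58761883 -0.18326364  0.03871123] [-2.19666386e+00  2.24556027e+00 -1.06384533e-03] [-0.39  0.34  1.62 -0.    1.18  1.21] [ 0.1 -0.  -1. ] 0.07623658754539005
```

{"name": "carry_out", "arguments": {
  "steps": [
    {"xyz": [0,0,4],"rot": [0,0,0]},
    {"xyz": [0,0,9],"rot": [0,0,0]},
    {"xyz": [0,0,14],"rot": [0,0,0]},
    {"xyz": [0,0,19],"rot": [0,0,0]},
    {"xyz": [-1,2,23],"rot": [0,0,2]},
    {"xyz": [-3,6,24.5],"rot": [0,0,6]},
    {"xyz": [-5,10.5,24.5],"rot": [0,0,10]},
    {"xyz": [-7,15,24.5],"rot": [0,0,15]},
    {"xyz": [-9,19.5,24.5],"rot": [0,0,20]},
    {"xyz": [-11,24,24.5],"rot": [0,0,25]}
  ]
}}

```text
t: 10.0
tool_pos: [0.4763, 0.0583, 0.2837]
orientation: [-2.633, 1.713, -0.001]
force: [0.9, 1.0, 0.2]
opening: 0.0787
```

{"name": "carry_out", "arguments": {
  "grip": 1,
  "steps": [
    {"xyz": [-1,5,0],"rot": [0,0,5]},
    {"xyz": [-2,10,0],"rot": [0,0,10]},
    {"xyz": [-3,15,0],"rot": [0,0,15]},
    {"xyz": [-3.5,19.5,-1.5],"rot": [0,0,20]},
    {"xyz": [-4,24,-4],"rot": [0,0,25]},
    {"xyz": [-4.2,27,-8],"rot": [0,0,28.6]},
    {"xyz": [-4.2,27,-8.3],"rot": [0,0,28.6]},
    {"xyz": [-4.2,27,-8.3],"rot": [0,0,28.6]},
    {"xyz": [-4.2,27,-8.3],"rot": [0,0,28.6]}
  ]
}}

```text
t: 10.9
tool_pos: [0.4361, 0.3264, 0.2018]
orientation: [-2.972, 1.016, -0.002]
force: [-0.0, -0.0, 0.2]
opening: 0.0929
```

```bash
python3 snap.py w7;python3 - <<'E'
import cv2
im=cv2.imread("pics/w7.png")
cv2.imwrite("pics/w7_t.png",cv2.resize(im[70:270,180:330],None,fx=3,fy=3,interpolation=cv2.INTER_CUBIC))
E
```

```text
10.9 [0.43608649 0.32643196 0.20184984] [-2.97197200e+00  1.01560843e+00 -2.00300274e-03] [ 0.55 -0.    1.69 -0.    1.45  1.21] [-0.  -0.   0.2] 0.09294780772629495
```

View pics/w7b.png

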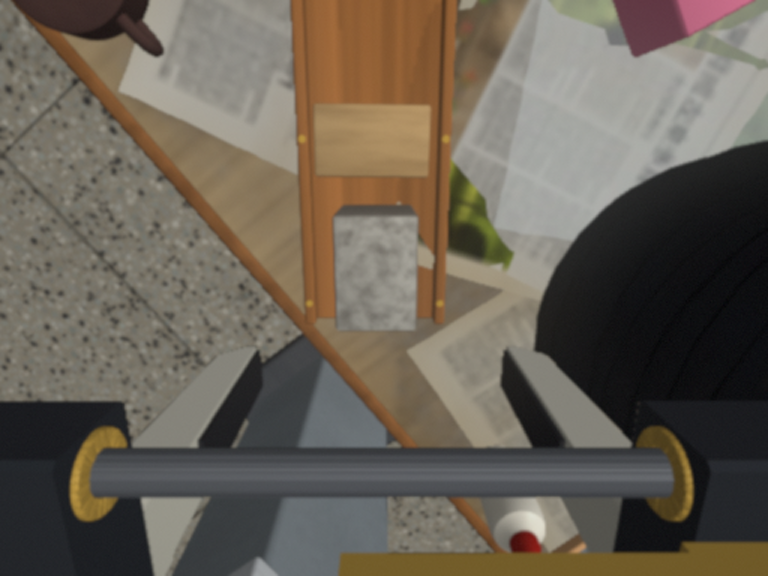

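View pics/w7_t.png

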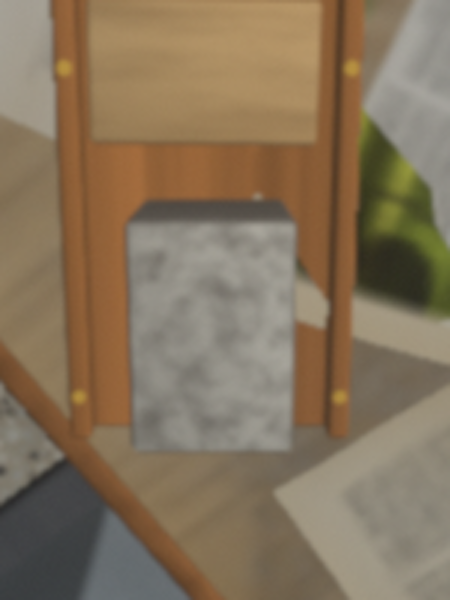

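```bash
python3 - <<'E'
from h import *
import pickle
def cr(L,k,o): return [((a+.5)/k+o[0]-.5,(b+.5)/k+o[1]-.5) for a,b in L]
c=pickle.load(open("w7.pkl","rb"))
pr=lambda n,r:print(n,[round(float(x),4) for x in r[:4]],r[4])
p=cr([(128,221),(296,219),(291,450),(133,450)],3,(180,70))
pr("tall",fitrect(c,p,.052,.075,.071))
A=np.array([pt(c,*q,.071) for q in p])[:,:2];print([np.linalg.norm(A[i]-A[(i+1)%4]).round(4) for i in range(4)])
p=cr([(90,0),(322,0),(317,142),(93,142)],3,(180,70))
p=[(314/1.5,104/1.5),(431/1.5,105/1.5),(429/1.5,178/1.5),(315/1.5,175/1.5)]
pr("block",fitrect(c,p,.046,.076,.034))
S=np.array([pt(c,*q,.022) for q in cr([(64,68),(352,68),(79,397),(340,397)],3,(180,70))])[:,:2];print(S,S[:2].mean(0),S[2:].mean(0));d=S[:2].mean(0)-S[2:].mean(0);print(np.degrees(np.arctan2(d[1],d[0])))
E
```

```text
tall [0.4397, 0.3348, 142.2406, 1.5866] [-1.3 -1.4  1.1 -0.7  1.   1.3 -0.7  1.3]
[np.float64(0.0499), np.float64(0.0731), np.float64(0.0504), np.float64(0.0725)]
block [0.4863, 0.3986, 51.3855, 1.4207] [-1.1 -1.3  1.2 -0.6  0.4  0.7 -0.6  1.5]
[[0.45015521 0.42940806]
 [0.52617325 0.37056155]
 [0.37974718 0.33839927]
 [0.45574412 0.27951723]] [0.48816423 0.39998481] [0.41774565 0.30895825]
52.27429338500477
```

{"name": "carry_out", "arguments": {
  "steps": [
    {"xyz": [0.2,0.4,-3],"rot": [0,0,0]},
    {"xyz": [0.4,0.8,-7],"rot": [0,0,0]},
    {"xyz": [0.4,0.8,-11],"rot": [0,0,0]},
    {"xyz": [0.4,0.8,-13.5],"rot": [0,0,0]},
    {"xyz": [0.4,0.8,-14.6],"rot": [0,0,0]},
    {"xyz": [0.4,0.8,-15.1],"rot": [0,0,0]},
    {"xyz": [0.4,0.8,-15.1],"rot": [0,0,0]},
    {"xyz": [0.4,0.8,-15.1],"rot": [0,0,0]},
    {"xyz": [0.4,0.8,-15.1],"rot": [0,0,0]}
  ]
}}

```text
t: 11.85
tool_pos: [0.4405, 0.3356, 0.0514]
orientation: [-2.971, 1.013, -0.003]
force: [-0.1, 0.2, 0.1]
opening: 0.0926
```

{"name": "carry_out", "arguments": {
  "grip": 0,
  "force": 40,
  "steps": [
    {"xyz": [0,0,0],"rot": [0,0,0]},
    {"xyz": [0,0,0],"rot": [0,0,0]},
    {"xyz": [0,0,0],"rot": [0,0,0]},
    {"xyz": [0,0,0],"rot": [0,0,0]},
    {"xyz": [0,0,0],"rot": [0,0,0]},
    {"xyz": [0,0,0],"rot": [0,0,0]}
  ]
}}

```text
t: 12.45
tool_pos: [0.4391, 0.335, 0.0495]
orientation: [2.973, -1.014, -0.001]
force: [-1.2, 0.4, 0.1]
opening: 0.0514
```

{"name": "carry_out", "arguments": {
  "steps": [
    {"xyz": [0,0,1],"rot": [0,0,0]},
    {"xyz": [0,0,3],"rot": [0,0,0]},
    {"xyz": [0,0,7],"rot": [0,0,0]},
    {"xyz": [0,0,12],"rot": [0,0,0]},
    {"xyz": [0,0,17],"rot": [0,0,0]},
    {"xyz": [0,0,21],"rot": [0,0,0]},
    {"xyz": [0,-2,24.5],"rot": [0,0,-2]},
    {"xyz": [0.5,-6,25.5],"rot": [0,0,-6]},
    {"xyz": [1.5,-10,25.5],"rot": [0,0,-10]},
    {"xyz": [2.5,-14,25.5],"rot": [0,0,-15]}
  ]
}}

```text
t: 13.45
tool_pos: [0.464, 0.1936, 0.3051]
orientation: [-2.814, 1.396, -0.001]
force: [-0.5, 0.5, -5.9]
opening: 0.0516
```

{"name": "carry_out", "arguments": {
  "steps": [
    {"xyz": [1,-4.5,0],"rot": [0,0,-5]},
    {"xyz": [2,-9,0],"rot": [0,0,-10]},
    {"xyz": [3.5,-13.5,0],"rot": [0,0,-15]},
    {"xyz": [5.5,-18,0],"rot": [0,0,-20]},
    {"xyz": [7.5,-22,0],"rot": [0,0,-25]},
    {"xyz": [9.5,-26,0],"rot": [0,0,-30]},
    {"xyz": [11.5,-29,0],"rot": [0,0,-35]},
    {"xyz": [12.4,-29.7,-1],"rot": [0,0,-38.6]},
    {"xyz": [12.4,-29.7,-4],"rot": [0,0,-38.6]},
    {"xyz": [12.4,-29.7,-7],"rot": [0,0,-38.6]}
  ]
}}

```text
t: 14.45
tool_pos: [0.5883, -0.1029, 0.2338]
orientation: [2.195, -2.247, -0.0]
force: [-0.2, 0.2, -5.9]
opening: 0.052
```

{"name": "carry_out", "arguments": {
  "steps": [
    {"xyz": [0,0,-1],"rot": [0,0,0]},
    {"xyz": [0,0,-1],"rot": [0,0,0]}
  ]
}}

```text
t: 14.65
tool_pos: [0.5865, -0.1017, 0.222]
orientation: [2.195, -2.244, -0.007]
force: [-0.5, -0.0, -5.7]
opening: 0.0518
```

```bash
python3 snap.py w8; python3 - <<'E'
from plant import *
from h import *
c=calibration("top")
for p in [(331.4,197),(331,190),(331,205)]: print(pt(c,*p,.173))
cv2.imwrite("pics/t8.png",cv2.resize(read_camera("top")[140:280,250:420,::-1],None,fx=4,fy=4,interpolation=cv2.INTER_CUBIC))
E
```

```text
14.65 [ 0.58654607 -0.10167295  0.22199853] [ 2.19492313 -2.24365331 -0.00732626] [-0.26  0.13  1.51 -0.    1.5   1.34] [-0.5 -0.  -5.7] 0.051768257329563645
[0.60077186 0.0041261  0.173     ]
[0.62236738 0.00511813 0.173     ]
[0.57618388 0.00559994 0.173     ]
```

View pics/w8b.png

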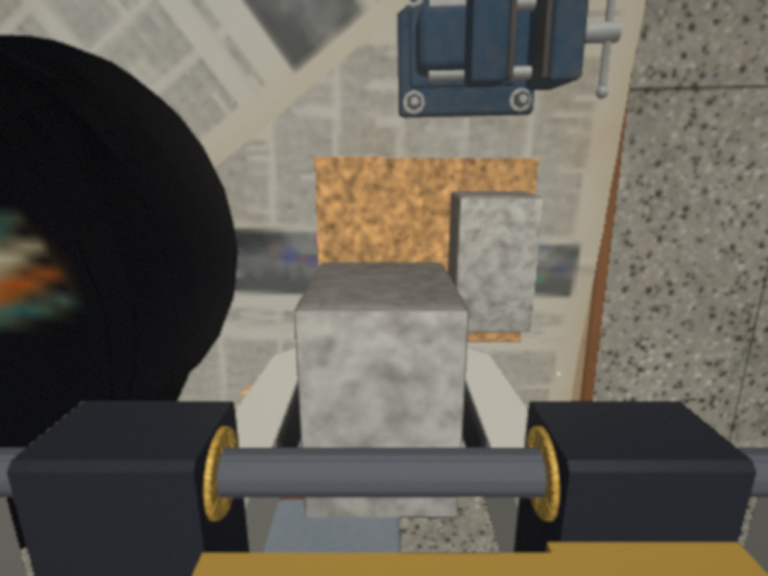

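View pics/t8.png

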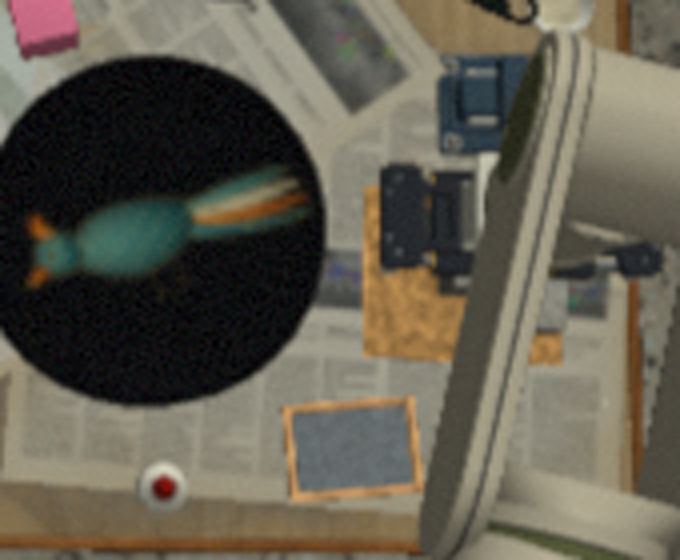

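{"name": "carry_out", "arguments": {
  "steps": [
    {"xyz": [0,0,-4],"rot": [0,0,0]},
    {"xyz": [0,0,-8],"rot": [0,0,0]},
    {"xyz": [0,0,-12],"rot": [0,0,0]},
    {"xyz": [0,0,-15],"rot": [0,0,0]},
    {"xyz": [0,0,-17],"rot": [0,0,0]},
    {"xyz": [0,0,-17.6],"rot": [0,0,0]},
    {"xyz": [0,0,-17.8],"rot": [0,0,0]},
    {"xyz": [0,0,-17.9],"rot": [0,0,0]},
    {"xyz": [0,0,-17.9],"rot": [0,0,0]},
    {"xyz": [0,0,-17.9],"rot": [0,0,0]}
  ]
}}

```text
t: 15.75
tool_pos: [0.5894, -0.1024, 0.0472]
orientation: [-2.196, 2.245, -0.003]
force: [0.4, -0.7, -6.5]
opening: 0.0519
```

{"name": "carry_out", "arguments": {
  "steps": [
    {"xyz": [0,0,0],"rot": [0,0,0]},
    {"xyz": [0,0,-0.1],"rot": [0,0,0]},
    {"xyz": [0,0,-0.2],"rot": [0,0,0]},
    {"xyz": [0,0,-0.2],"rot": [0,0,0]}
  ]
}}

```text
t: 16.15
tool_pos: [0.5887, -0.1022, 0.0445]
orientation: [-2.197, 2.245, -0.001]
force: [-3.9, 1.2, 2.8]
opening: 0.052
```

{"name": "carry_out", "arguments": {
  "grip": 0.65,
  "steps": [
    {"xyz": [0,0,0],"rot": [0,0,0]},
    {"xyz": [0,0,0],"rot": [0,0,0]},
    {"xyz": [0,0,0],"rot": [0,0,0]}
  ]
}}

```text
t: 16.45
tool_pos: [0.5887, -0.1022, 0.0438]
orientation: [-2.196, 2.245, -0.001]
force: [0.2, 0.7, -0.0]
opening: 0.0603
```

```bash
python3 -c "
from plant import *
s=read_state();print(s['t'],s['tool_pos'],s['orientation'],s['opening'])"
```

```text
16.45 [ 0.58869413 -0.10224526  0.04382904] [-2.19649207e+00  2.24548694e+00 -1.18722678e-03] 0.06034482639662011
```

{"name": "carry_out", "arguments": {
  "steps": [
    {"xyz": [0,0,4],"rot": [0,0,0]},
    {"xyz": [0,0,9],"rot": [0,0,0]},
    {"xyz": [0,0,14],"rot": [0,0,8]},
    {"xyz": [0,0,19],"rot": [0,0,16]},
    {"xyz": [-1,2,23],"rot": [0,0,24]},
    {"xyz": [-3,6,24.5],"rot": [0,0,32]},
    {"xyz": [-5,10.5,24.5],"rot": [0,0,40]},
    {"xyz": [-7,15,24.5],"rot": [0,0,48]},
    {"xyz": [-8,19.5,24.5],"rot": [0,0,56]},
    {"xyz": [-9,24,24.5],"rot": [0,0,64]}
  ]
}}

```text
t: 17.45
tool_pos: [0.4976, 0.1395, 0.289]
orientation: [-3.055, 0.732, -0.002]
force: [0.8, 1.1, -0.1]
opening: 0.0604
```

{"name": "carry_out", "arguments": {
  "grip": 0.85,
  "steps": [
    {"xyz": [-1,4,0],"rot": [0,0,8]},
    {"xyz": [-1.2,8,0],"rot": [0,0,16]},
    {"xyz": [-1.2,12,0],"rot": [0,0,24]},
    {"xyz": [-1.2,16,0],"rot": [0,0,32]},
    {"xyz": [-1.2,20,-1],"rot": [0,0,40]},
    {"xyz": [-1.2,24,-2],"rot": [0,0,48]},
    {"xyz": [-1.2,26.1,-4],"rot": [0,0,56]},
    {"xyz": [-1.2,26.1,-6],"rot": [0,0,64]},
    {"xyz": [-1.2,26.1,-8],"rot": [0,0,72]},
    {"xyz": [-1.2,26.1,-9],"rot": [0,0,78.8]}
  ]
}}

```text
t: 18.45
tool_pos: [0.4854, 0.3987, 0.1959]
orientation: [2.824, 1.374, -0.005]
force: [-1.1, -0.8, -0.1]
opening: 0.079
```

{"name": "carry_out", "arguments": {
  "steps": [
    {"xyz": [0,0,0],"rot": [0,0,0]},
    {"xyz": [0,0,0],"rot": [0,0,0]}
  ]
}}

```text
t: 18.65
tool_pos: [0.4864, 0.3989, 0.1988]
orientation: [-2.832, -1.361, -0.0]
force: [-0.5, 1.0, 0.1]
opening: 0.0794
```

```bash
python3 snap.py w9
```

```text
18.65 [0.48637986 0.39890993 0.19881835] [-2.83163160e+00 -1.36063836e+00 -1.51370713e-04] [ 0.61  0.23  1.45  0.    1.47 -0.29] [-0.5  1.   0.1] 0.07937177560439158
```

View pics/w9b.png

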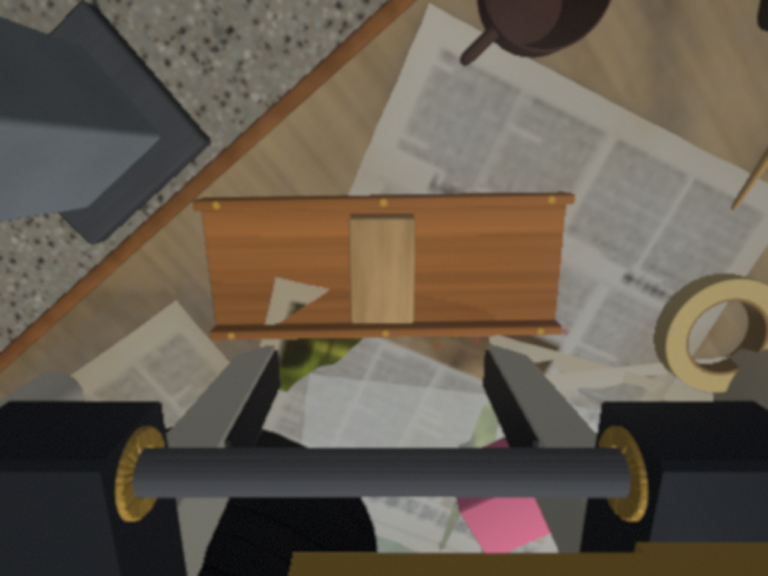

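```bash
python3 - <<'E'
from h import *
import pickle
c=pickle.load(open("w9.pkl","rb"))
p=[(a/1.5-.17,b/1.5-.17) for a,b in [(349,217),(415,217),(414,323),(350,323)]]
r=fitrect(c,p,.046,.076,.034);print([round(float(x),4) for x in r[:4]],r[4])
E
```

```text
[0.4856, 0.4001, 51.3344, 0.8446] [-1.  -0.4  1.  -0.4  0.2  0.5 -0.2  0.5]
```

{"name": "carry_out", "arguments": {
  "steps": [
    {"xyz": [0,0,-4],"rot": [0,0,0]},
    {"xyz": [0,0,-8],"rot": [0,0,0]},
    {"xyz": [0,0,-12],"rot": [0,0,0]},
    {"xyz": [0,0,-14.5],"rot": [0,0,0]},
    {"xyz": [0,0,-15.6],"rot": [0,0,0]},
    {"xyz": [0,0,-16.1],"rot": [0,0,0]},
    {"xyz": [0,0,-16.1],"rot": [0,0,0]},
    {"xyz": [0,0,-16.1],"rot": [0,0,0]},
    {"xyz": [0,0,-16.1],"rot": [0,0,0]}
  ]
}}

```text
t: 19.6
tool_pos: [0.4875, 0.3997, 0.0396]
orientation: [-2.829, -1.365, -0.005]
force: [-0.2, -0.4, 0.3]
opening: 0.0789
```

{"name": "carry_out", "arguments": {
  "grip": 0,
  "force": 15,
  "steps": [
    {"xyz": [0,0,0],"rot": [0,0,0]},
    {"xyz": [0,0,0],"rot": [0,0,0]},
    {"xyz": [0,0,0],"rot": [0,0,0]},
    {"xyz": [0,0,0],"rot": [0,0,0]},
    {"xyz": [0,0,0],"rot": [0,0,0]}
  ]
}}

```text
t: 20.1
tool_pos: [0.4863, 0.3988, 0.0375]
orientation: [2.829, 1.366, -0.0]
force: [-0.5, -0.3, 0.6]
opening: 0.0451
```

{"name": "carry_out", "arguments": {
  "steps": [
    {"xyz": [0,0,1],"rot": [0,0,0]},
    {"xyz": [0,0,3],"rot": [0,0,0]},
    {"xyz": [0,0,7],"rot": [0,0,0]},
    {"xyz": [0,0,12],"rot": [0,0,0]},
    {"xyz": [0,0,16],"rot": [0,0,0]},
    {"xyz": [0,0,16],"rot": [0,0,0]}
  ]
}}

```text
t: 20.7
tool_pos: [0.4896, 0.4012, 0.207]
orientation: [-2.827, -1.365, -0.02]
force: [0.2, -0.3, -0.2]
opening: 0.0455
```

```bash
python3 snap.py w10
```

```text
20.7 [0.48960117 0.40122635 0.20695098] [-2.82720349 -1.36490584 -0.02045379] [ 0.61  0.22  1.44  0.    1.47 -0.29] [ 0.2 -0.3 -0.2] 0.045534234471714875
```

View pics/w10b.png

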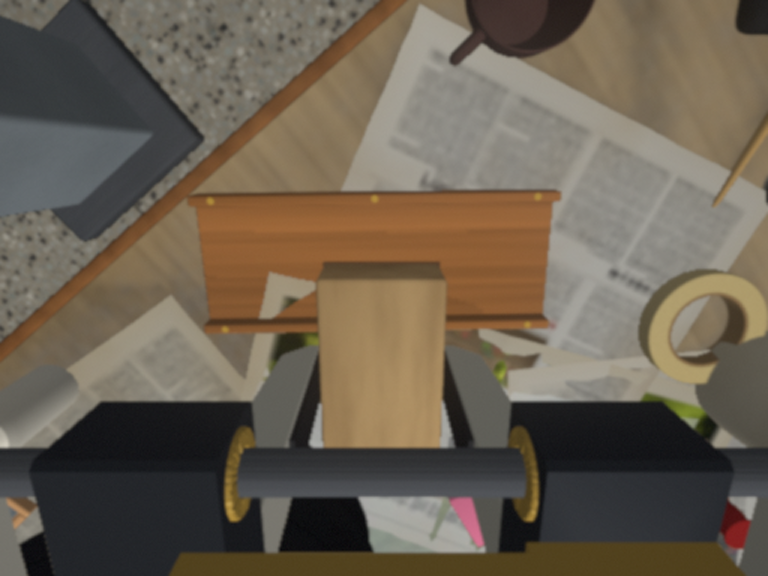

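{"name": "carry_out", "arguments": {
  "steps": [
    {"xyz": [-0.5,-4,4],"rot": [0,0,-5]},
    {"xyz": [-1,-8,8],"rot": [0,0,-10]},
    {"xyz": [-1.5,-13,10],"rot": [0,0,-15]},
    {"xyz": [-2,-18,10],"rot": [0,0,-20]},
    {"xyz": [-2.5,-23,10],"rot": [0,0,-25]},
    {"xyz": [-3,-28,10],"rot": [0,0,-30]},
    {"xyz": [-3.5,-32.5,10],"rot": [0,0,-35]},
    {"xyz": [-4,-37,10],"rot": [0,0,-40]},
    {"xyz": [-4.5,-41,9],"rot": [0,0,-44]},
    {"xyz": [-4.8,-43.7,7],"rot": [0,0,-46.4]}
  ]
}}

```text
t: 21.75
tool_pos: [0.4378, -0.0411, 0.2675]
orientation: [3.138, 0.133, 0.002]
force: [0.1, 0.4, -1.7]
opening: 0.0453
```

{"name": "carry_out", "arguments": {
  "steps": [
    {"xyz": [0,0,-4],"rot": [0,0,0]},
    {"xyz": [0,0,-8],"rot": [0,0,0]},
    {"xyz": [0,0,-8],"rot": [0,0,0]},
    {"xyz": [0,0,-8],"rot": [0,0,0]}
  ]
}}

```text
t: 22.15
tool_pos: [0.4373, -0.0379, 0.187]
orientation: [-3.138, -0.141, 0.005]
force: [1.5, -0.9, 0.4]
opening: 0.0451
```

```bash
python3 snap.py w11
```

```text
22.15 [ 0.43728989 -0.0378764   0.18696824] [-3.13764413 -0.14092045  0.00480195] [-0.2  -0.29  1.98  0.    1.46 -0.29] [ 1.5 -0.9  0.4] 0.04513665287075344
```

View pics/w11b.png

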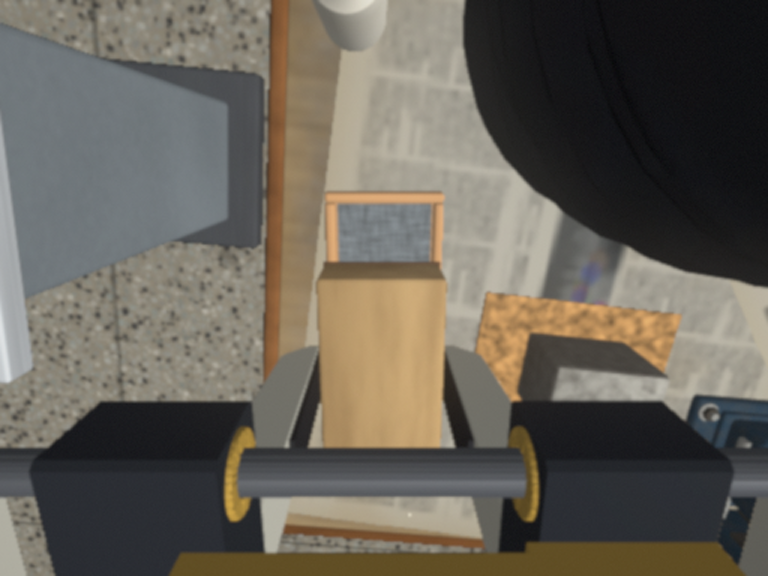

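{"name": "carry_out", "arguments": {
  "steps": [
    {"xyz": [0,-4.5,0],"rot": [0,0,0]},
    {"xyz": [0,-9,0],"rot": [0,0,0]},
    {"xyz": [0,-9,0],"rot": [0,0,0]},
    {"xyz": [0,-9,0],"rot": [0,0,0]},
    {"xyz": [0,-9,0],"rot": [0,0,0]}
  ]
}}

```text
t: 22.7
tool_pos: [0.4391, -0.1276, 0.189]
orientation: [3.138, 0.142, 0.003]
force: [-0.7, 0.3, -0.8]
opening: 0.0452
```

```bash
python3 snap.py w12;python3 - <<'E'
import cv2
im=cv2.imread("pics/w12.png")
cv2.imwrite("pics/w12_t.png",cv2.resize(im[40:200,190:320],None,fx=4,fy=4,interpolation=cv2.INTER_CUBIC)[:598])
E
```

```text
22.7 [ 0.43914284 -0.12756538  0.18899103] [3.13798552e+00 1.41648245e-01 3.04101718e-03] [-0.4  -0.24  1.93  0.    1.45 -0.49] [-0.7  0.3 -0.8] 0.04522118497011559
```

View pics/w12_t.png

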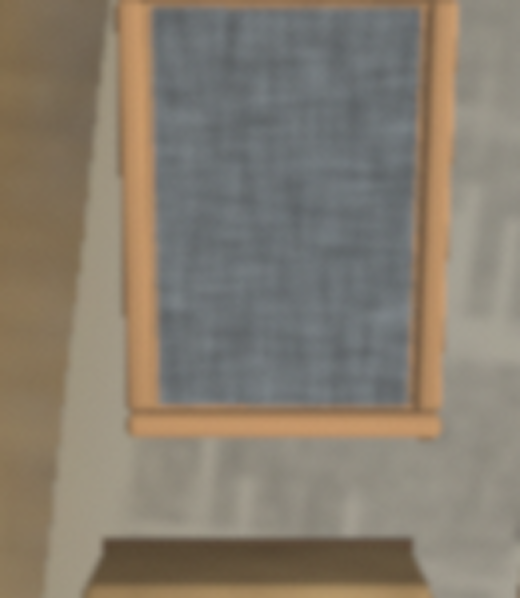

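```bash
python3 - <<'E'
import cv2
im=cv2.imread("pics/w12.png")
cv2.imwrite("pics/w12_u.png",cv2.resize(im[20:80,190:320],None,fx=4,fy=4,interpolation=cv2.INTER_CUBIC))
E
```

```text
(no output)
```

View pics/w12_u.png

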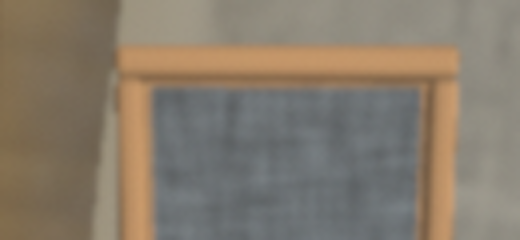

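```bash
python3 - <<'E'
from h import *
import pickle
def cr(L,k,o): return [((a+.5)/k+o[0]-.5,(b+.5)/k+o[1]-.5) for a,b in L]
c=pickle.load(open("w12.pkl","rb"))
p=cr([(118,46),(459,46)],4,(190,20))+cr([(440,436),(129,435)],4,(190,40))
r=fitrect(c,p,.082,.112,.013);print([round(float(x),4) for x in r[:4]],r[4])
q=cr([(152,88),(424,88)],4,(190,20))+cr([(411,404),(160,404)],4,(190,40))
r=fitrect(c,q,.068,.098,.005);print([round(float(x),4) for x in r[:4]],r[4])
# block top? bottom corners near edge of carried block
E
```

```text
[0.4393, -0.0388, 5.0448, 1.309] [-1.  -1.   1.  -0.8  0.5  1.1 -0.5  1.2]
[0.4396, -0.039, 5.1597, 1.6684] [-1.  -1.3  1.  -1.2  0.7  1.5 -0.7  1.6]
```

{"name": "carry_out", "arguments": {
  "steps": [
    {"xyz": [0.1,4.5,0],"rot": [0,0,0]},
    {"xyz": [0.1,8.95,0],"rot": [0,0,0]},
    {"xyz": [0.1,8.95,-4],"rot": [0,0,0]},
    {"xyz": [0.1,8.95,-8],"rot": [0,0,0]},
    {"xyz": [0.1,8.95,-12],"rot": [0,0,0]},
    {"xyz": [0.1,8.95,-14],"rot": [0,0,0]},
    {"xyz": [0.1,8.95,-14.8],"rot": [0,0,0]},
    {"xyz": [0.1,8.95,-15.1],"rot": [0,0,0]},
    {"xyz": [0.1,8.95,-15.1],"rot": [0,0,0]},
    {"xyz": [0.1,8.95,-15.1],"rot": [0,0,0]}
  ]
}}

```text
t: 23.75
tool_pos: [0.4407, -0.0387, 0.0382]
orientation: [3.138, 0.141, 0.004]
force: [-0.1, -0.5, -0.2]
opening: 0.0453
```

{"name": "carry_out", "arguments": {
  "steps": [
    {"xyz": [0,0,-0.1],"rot": [0,0,0]},
    {"xyz": [0,0,-0.15],"rot": [0,0,0]},
    {"xyz": [0,0,-0.2],"rot": [0,0,0]},
    {"xyz": [0,0,-0.2],"rot": [0,0,0]}
  ]
}}

```text
t: 24.15
tool_pos: [0.4393, -0.0387, 0.0346]
orientation: [3.138, 0.141, 0.0]
force: [0.7, -0.5, -1.8]
opening: 0.0455
```

{"name": "carry_out", "arguments": {
  "grip": 0.75,
  "steps": [
    {"xyz": [0,0,-0.05],"rot": [0,0,0]},
    {"xyz": [0,0,-0.05],"rot": [0,0,0]},
    {"xyz": [0,0,-0.05],"rot": [0,0,0]},
    {"xyz": [0,0,2],"rot": [0,0,0]},
    {"xyz": [0,0,6],"rot": [0,0,0]},
    {"xyz": [0,0,11],"rot": [0,0,0]},
    {"xyz": [0,-4,15],"rot": [0,0,0]},
    {"xyz": [0,-9,15],"rot": [0,0,0]},
    {"xyz": [0,-9,15],"rot": [0,0,0]},
    {"xyz": [0,-9,15],"rot": [0,0,0]}
  ]
}}

```text
t: 25.15
tool_pos: [0.4391, -0.1297, 0.1845]
orientation: [-3.138, -0.136, -0.0]
force: [0.2, 0.0, 0.0]
opening: 0.0698
```

```bash
python3 snap.py w13;python3 - <<'E'
import cv2
im=cv2.imread("pics/w13.png")
cv2.imwrite("pics/w13_t.png",cv2.resize(im[20:160,180:330],None,fx=4,fy=4,interpolation=cv2.INTER_CUBIC)[:598])
E
```

```text
25.15 [ 0.4391337  -0.12969473  0.18454931] [-3.13848208e+00 -1.35936578e-01 -1.34075886e-04] [-0.4  -0.23  1.93  0.    1.44 -0.49] [0.2 0.  0. ] 0.06977300852345741
```

View pics/w13_t.png

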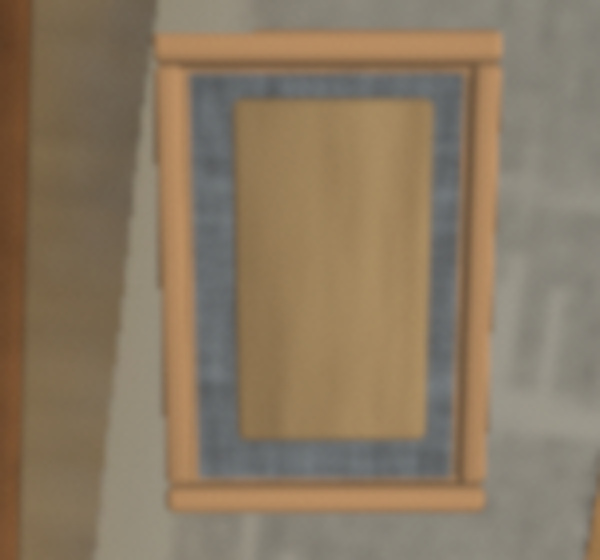

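View pics/w13b.png

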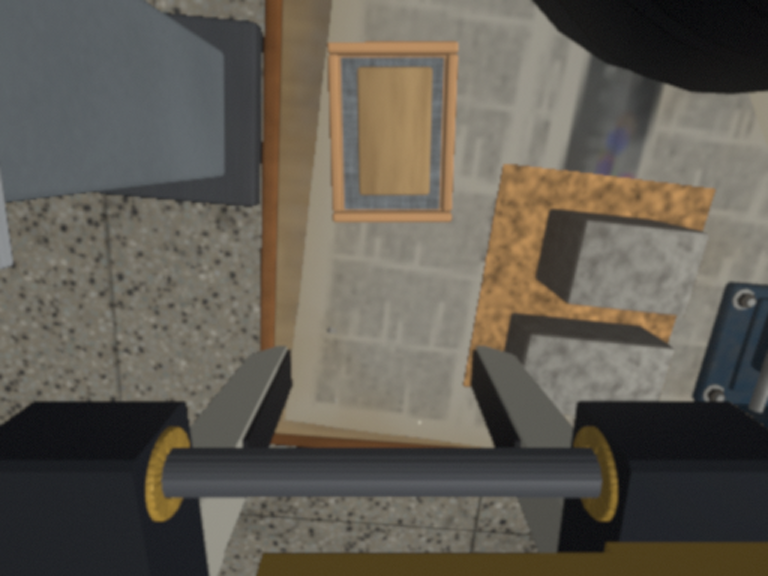

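```bash
python3 - <<'E'
from h import *
import pickle
def cr(L,k,o): return [((a+.5)/k+o[0]-.5,(b+.5)/k+o[1]-.5) for a,b in L]
c=pickle.load(open("w13.pkl","rb"))
o=(180,20)
r=fitrect(c,cr([(154,33),(503,32),(485,511),(169,511)],4,o),.082,.112,.013);print([round(float(x),4) for x in r[:4]],r[4])
r=fitrect(c,cr([(234,99),(433,99),(426,439),(241,440)],4,o),.046,.076,.031);print([round(float(x),4) for x in r[:4]],r[4])
E
```

```text
[0.4393, -0.039, 5.1106, 1.1401] [-0.7 -0.8  0.8 -0.8  0.4  0.9 -0.5  1.2]
[0.4401, -0.0378, 5.323, 1.6439] [-1.1 -0.9  1.2 -1.3  1.   1.3 -1.1  1.4]
```

{"name": "carry_out", "arguments": {
  "grip": 0.65,
  "steps": [
    {"xyz": [1,0,3],"rot": [0,0,-8.5]},
    {"xyz": [3,0,5],"rot": [0,0,-17]},
    {"xyz": [5,0.5,5],"rot": [0,0,-25.5]},
    {"xyz": [7,1,5],"rot": [0,0,-34]},
    {"xyz": [9,1.5,5],"rot": [0,0,-42.5]},
    {"xyz": [11,2,5],"rot": [0,0,-51]},
    {"xyz": [13,2.5,5],"rot": [0,0,-59.5]},
    {"xyz": [15,2.7,4],"rot": [0,0,-68]},
    {"xyz": [15,2.7,2],"rot": [0,0,-76.5]},
    {"xyz": [15,2.7,0],"rot": [0,0,-85]}
  ]
}}

```text
t: 26.2
tool_pos: [0.5894, -0.0992, 0.1828]
orientation: [2.405, -2.021, -0.003]
force: [-0.4, 0.6, 0.1]
opening: 0.0607
```

{"name": "carry_out", "arguments": {
  "steps": [
    {"xyz": [0,0,-1],"rot": [0,0,-8.5]},
    {"xyz": [0,0,-2],"rot": [0,0,-11.4]},
    {"xyz": [0,0,-2],"rot": [0,0,-11.4]},
    {"xyz": [0,0,-2],"rot": [0,0,-11.4]},
    {"xyz": [0,0,-2],"rot": [0,0,-11.4]}
  ]
}}

```text
t: 26.7
tool_pos: [0.5895, -0.1009, 0.165]
orientation: [-2.199, 2.243, -0.0]
force: [0.6, -0.4, -0.2]
opening: 0.0606
```

```bash
cat > st.py <<'E'
from plant import *
import numpy as np
s=read_state();o=s['orientation'];print(s['t'],s['tool_pos'].round(4),'yaw',round(float((np.degrees(2*np.arctan2(o[1],o[0]))+180)%360-180),2),s['force'].round(1),s['opening'])
E
python3 st.py; python3 snap.py w14
```

```text
26.7 [ 0.5895 -0.1009  0.165 ] yaw -91.13 [ 0.6 -0.4 -0.2] 0.06056406714469678
26.7 [ 0.58953766 -0.1008955   0.16501009] [-2.19929900e+00  2.24295270e+00 -4.66020214e-04] [-0.26  0.17  1.58  0.    1.4   1.34] [ 0.6 -0.4 -0.2] 0.06056406714469678
```

View pics/w14b.png

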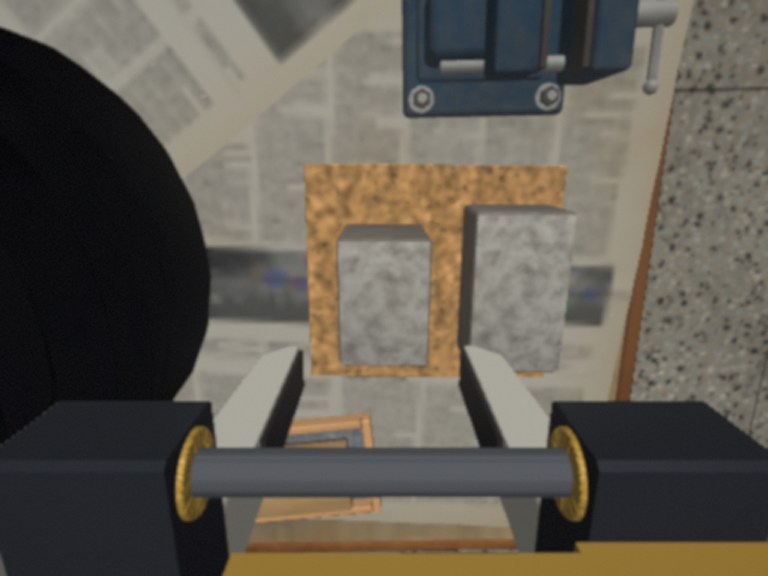

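{"name": "carry_out", "arguments": {
  "steps": [
    {"xyz": [-0.08,-0.13,-1],"rot": [0,0,-0.1]},
    {"xyz": [-0.08,-0.13,-2],"rot": [0,0,-0.1]},
    {"xyz": [-0.08,-0.13,-5],"rot": [0,0,-0.1]},
    {"xyz": [-0.08,-0.13,-8],"rot": [0,0,-0.1]},
    {"xyz": [-0.08,-0.13,-10.5],"rot": [0,0,-0.1]},
    {"xyz": [-0.08,-0.13,-11.6],"rot": [0,0,-0.1]},
    {"xyz": [-0.08,-0.13,-12.05],"rot": [0,0,-0.1]},
    {"xyz": [-0.08,-0.13,-12.05],"rot": [0,0,-0.1]},
    {"xyz": [-0.08,-0.13,-12.05],"rot": [0,0,-0.1]}
  ]
}}

```text
t: 27.65
tool_pos: [0.5896, -0.1032, 0.0455]
orientation: [-2.194, 2.247, -0.003]
force: [-0.5, -0.5, -0.0]
opening: 0.0604
```

{"name": "carry_out", "arguments": {
  "steps": [
    {"xyz": [0,0,0],"rot": [0,0,0]},
    {"xyz": [0,0,0],"rot": [0,0,0]}
  ]
}}

```text
t: 27.85
tool_pos: [0.5894, -0.1032, 0.0453]
orientation: [-2.194, 2.247, -0.003]
force: [0.4, 0.8, 1.2]
opening: 0.0603
```

```bash
python3 st.py
```

```text
27.85 [ 0.5894 -0.1032  0.0453] yaw -91.36 [0.4 0.8 1.2] 0.06029547375464927
```

{"name": "carry_out", "arguments": {
  "steps": [
    {"xyz": [-0.07,0.1,-0.12],"rot": [0,0,0.1]},
    {"xyz": [-0.07,0.1,-0.12],"rot": [0,0,0.1]},
    {"xyz": [-0.07,0.1,-0.12],"rot": [0,0,0.1]}
  ]
}}

```text
t: 28.15
tool_pos: [0.5877, -0.1018, 0.0428]
orientation: [2.197, -2.246, -0.0]
force: [-0.6, 0.0, 0.5]
opening: 0.0602
```

```bash
python3 st.py
```

```text
28.15 [ 0.5877 -0.1018  0.0428] yaw -91.25 [-0.6  0.   0.5] 0.060169497716235726
```

{"name": "carry_out", "arguments": {
  "steps": [
    {"xyz": [0.09,-0.03,0.1],"rot": [0,0,0]},
    {"xyz": [0.09,-0.03,0.1],"rot": [0,0,0]},
    {"xyz": [0.09,-0.03,0.1],"rot": [0,0,0]}
  ]
}}

```text
t: 28.45
tool_pos: [0.5888, -0.1022, 0.0439]
orientation: [-2.197, 2.246, -0.0]
force: [0.3, 1.0, -0.3]
opening: 0.0603
```

{"name": "carry_out", "arguments": {
  "grip": 0,
  "force": 40,
  "steps": [
    {"xyz": [0,0,0],"rot": [0,0,0]},
    {"xyz": [0,0,0],"rot": [0,0,0]},
    {"xyz": [0,0,0],"rot": [0,0,0]},
    {"xyz": [0,0,0],"rot": [0,0,0]}
  ]
}}

```text
t: 28.85
tool_pos: [0.5887, -0.1022, 0.0438]
orientation: [2.197, -2.246, -0.0]
force: [0.1, -1.1, -1.1]
opening: 0.0516
```

```bash
python3 st.py
```

```text
28.85 [ 0.5887 -0.1022  0.0438] yaw -91.26 [ 0.1 -1.1 -1.1] 0.05158658787045158
```

{"name": "carry_out", "arguments": {
  "steps": [
    {"xyz": [0,0,1],"rot": [0,0,0]},
    {"xyz": [0,0,4],"rot": [0,0,0]},
    {"xyz": [0,0,8],"rot": [0,0,0]},
    {"xyz": [0,0,13],"rot": [0,0,0]},
    {"xyz": [0,0,18],"rot": [0,0,0]},
    {"xyz": [0,0,22],"rot": [0,0,0]},
    {"xyz": [-1,1,25],"rot": [0,0,3]},
    {"xyz": [-3,4,26],"rot": [0,0,7]},
    {"xyz": [-5,7.5,26],"rot": [0,0,12]},
    {"xyz": [-7,11.5,26],"rot": [0,0,17]}
  ]
}}

```text
t: 29.85
tool_pos: [0.5176, 0.0132, 0.3041]
orientation: [2.506, -1.894, -0.0]
force: [0.6, 1.6, -6.1]
opening: 0.052
```

{"name": "carry_out", "arguments": {
  "steps": [
    {"xyz": [-2,4.5,0],"rot": [0,0,5]},
    {"xyz": [-3.5,9,0],"rot": [0,0,10]},
    {"xyz": [-5,13.5,0],"rot": [0,0,15]},
    {"xyz": [-6,18,0],"rot": [0,0,20]},
    {"xyz": [-7,22.5,0],"rot": [0,0,25]},
    {"xyz": [-7.6,27,0],"rot": [0,0,30]},
    {"xyz": [-7.96,31,-1],"rot": [0,0,35]},
    {"xyz": [-7.96,32.22,-4],"rot": [0,0,36.56]},
    {"xyz": [-7.96,32.22,-8],"rot": [0,0,36.56]},
    {"xyz": [-7.96,32.22,-12],"rot": [0,0,36.56]}
  ]
}}

```text
t: 30.85
tool_pos: [0.4384, 0.3356, 0.1826]
orientation: [2.974, -1.012, -0.0]
force: [1.0, -0.7, -7.4]
opening: 0.0518
```

{"name": "carry_out", "arguments": {
  "steps": [
    {"xyz": [0,0,-3],"rot": [0,0,0]},
    {"xyz": [0,0,-3],"rot": [0,0,0]},
    {"xyz": [0,0,-3],"rot": [0,0,0]},
    {"xyz": [0,0,-3],"rot": [0,0,0]}
  ]
}}

```text
t: 31.25
tool_pos: [0.4404, 0.3357, 0.1566]
orientation: [-2.97, 1.014, -0.004]
force: [0.1, 0.0, -5.8]
opening: 0.052
```

```bash
python3 st.py; python3 snap.py w15
```

```text
31.25 [0.4404 0.3357 0.1566] yaw -37.71 [ 0.1  0.  -5.8] 0.05197048409240124
31.25 [0.44039559 0.33571011 0.15658166] [-2.97034935  1.01429273 -0.00365174] [ 0.56  0.05  1.72 -0.    1.37  1.22] [ 0.1  0.  -5.8] 0.05197048409240124
```

View pics/w15b.png

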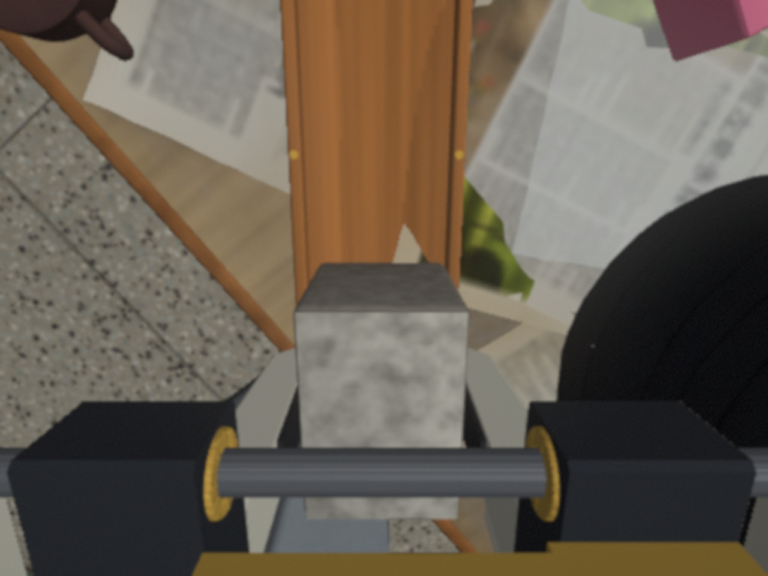

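{"name": "carry_out", "arguments": {
  "steps": [
    {"xyz": [0,0,-3],"rot": [0,0,0]},
    {"xyz": [0,0,-6],"rot": [0,0,0]},
    {"xyz": [0,0,-8.5],"rot": [0,0,0]},
    {"xyz": [0,0,-9.8],"rot": [0,0,0]},
    {"xyz": [0,0,-10.3],"rot": [0,0,0]},
    {"xyz": [0,0,-10.3],"rot": [0,0,0]},
    {"xyz": [0,0,-10.3],"rot": [0,0,0]},
    {"xyz": [0,0,-10.3],"rot": [0,0,0]}
  ]
}}

```text
t: 32.1
tool_pos: [0.4403, 0.3357, 0.0526]
orientation: [-2.971, 1.014, -0.003]
force: [0.6, -0.1, -5.6]
opening: 0.0514
```

```bash
python3 st.py
```

```text
32.1 [0.4403 0.3357 0.0526] yaw -37.71 [ 0.6 -0.1 -5.6] 0.05144883114969046
```

{"name": "carry_out", "arguments": {
  "steps": [
    {"xyz": [0,0,-0.05],"rot": [0,0,0]},
    {"xyz": [0,0,-0.1],"rot": [0,0,0]},
    {"xyz": [0,0,-0.1],"rot": [0,0,0]}
  ]
}}

```text
t: 32.4
tool_pos: [0.4392, 0.335, 0.05]
orientation: [-2.973, 1.015, -0.0]
force: [-0.1, 0.1, -6.1]
opening: 0.0517
```

```bash
python3 st.py
```

```text
32.4 [0.4392 0.335  0.05  ] yaw -37.7 [-0.1  0.1 -6.1] 0.05168177938425001
```

Position is within 0.1 mm of the pick pose; I'm lowering the last millimetre.

{"name": "carry_out", "arguments": {
  "steps": [
    {"xyz": [0,0,-0.05],"rot": [0,0,0]},
    {"xyz": [0,0,-0.1],"rot": [0,0,0]},
    {"xyz": [0,0,-0.13],"rot": [0,0,0]},
    {"xyz": [0,0,-0.13],"rot": [0,0,0]}
  ]
}}

```text
t: 32.8
tool_pos: [0.4391, 0.335, 0.0488]
orientation: [2.973, -1.015, 0.0]
force: [-1.8, -1.1, -2.2]
opening: 0.0517
```

{"name": "carry_out", "arguments": {
  "grip": 0.9,
  "steps": [
    {"xyz": [0,0,0],"rot": [0,0,0]},
    {"xyz": [0,0,0],"rot": [0,0,0]},
    {"xyz": [0,0,0],"rot": [0,0,0]},
    {"xyz": [0,0,0],"rot": [0,0,0]}
  ]
}}

```text
t: 33.2
tool_pos: [0.4395, 0.3352, 0.0489]
orientation: [-2.972, 1.015, -0.001]
force: [-0.2, -0.2, -0.3]
opening: 0.0794
```

```bash
python3 st.py
```

```text
33.2 [0.4395 0.3352 0.0489] yaw -37.7 [-0.2 -0.2 -0.3] 0.07938668845842373
```

{"name": "carry_out", "arguments": {
  "steps": [
    {"xyz": [0,0,3],"rot": [0,0,0]},
    {"xyz": [0,0,7],"rot": [0,0,0]},
    {"xyz": [0,0,11],"rot": [0,0,0]},
    {"xyz": [-0.5,-1,15],"rot": [0,0,0]},
    {"xyz": [-0.5,-1,15],"rot": [0,0,0]},
    {"xyz": [-0.5,-1,15],"rot": [0,0,0]}
  ]
}}

```text
t: 33.8
tool_pos: [0.4349, 0.3254, 0.2001]
orientation: [-2.971, 1.015, -0.003]
force: [-1.0, 0.3, 0.1]
opening: 0.0834
```

```bash
python3 st.py; python3 snap.py w16;python3 - <<'E'
import cv2
im=cv2.imread("pics/w16.png")
cv2.imwrite("pics/w16_t.png",cv2.resize(im[70:270,180:330],None,fx=3,fy=3,interpolation=cv2.INTER_CUBIC))
E
```

```text
33.8 [0.4349 0.3254 0.2001] yaw -37.71 [-1.   0.3  0.1] 0.0834185472036692
33.8 [0.43494179 0.32538604 0.20005924] [-2.97051028  1.01454369 -0.00340873] [ 0.55 -0.01  1.7  -0.    1.45  1.21] [-1.   0.3  0.1] 0.0834185472036692
```

View pics/w16_t.png

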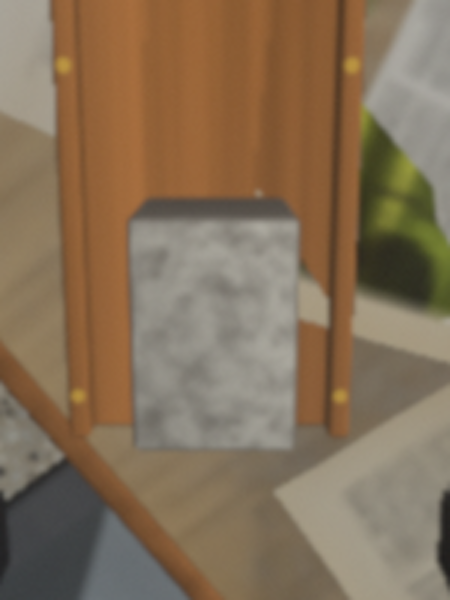

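```bash
python3 - <<'E'
from h import *
import pickle
def cr(L,k,o): return [((a+.5)/k+o[0]-.5,(b+.5)/k+o[1]-.5) for a,b in L]
for n,L in (("w7",[(128,221),(296,219),(291,450),(133,450)]),("w16",[(130,218),(299,217),(295,448),(134,448)])):
    c=pickle.load(open(n+".pkl","rb"))
    r=fitrect(c,cr(L,3,(180,70)),.052,.075,.071);print([round(float(x),4) for x in r[:4]])
E
```

```text
[0.4397, 0.3348, 142.2406, 1.5866]
[0.44, 0.3344, 142.2257, 1.7077]
```

{"name": "carry_out", "arguments": {
  "steps": [
    {"xyz": [0,-3,4],"rot": [0,0,-5]},
    {"xyz": [0.5,-7,7],"rot": [0,0,-10]},
    {"xyz": [1,-11,9],"rot": [0,0,-15]},
    {"xyz": [1.5,-15.5,9],"rot": [0,0,-20]},
    {"xyz": [2.5,-20,9],"rot": [0,0,-25]},
    {"xyz": [3.5,-24.5,9],"rot": [0,0,-30]},
    {"xyz": [5,-29,9],"rot": [0,0,-34]},
    {"xyz": [7,-33.5,9],"rot": [0,0,-38]},
    {"xyz": [9.2,-37.5,9],"rot": [0,0,-42]},
    {"xyz": [11.4,-41.5,9],"rot": [0,0,-46]}
  ]
}}

```text
t: 34.85
tool_pos: [0.548, -0.0918, 0.2861]
orientation: [2.336, -2.099, -0.005]
force: [0.5, 1.1, 0.6]
opening: 0.084
```

{"name": "carry_out", "arguments": {
  "grip": 0.85,
  "steps": [
    {"xyz": [2,-4,-1],"rot": [0,0,-4]},
    {"xyz": [3.95,-8,-4],"rot": [0,0,-7.56]},
    {"xyz": [3.95,-9.33,-8],"rot": [0,0,-7.56]},
    {"xyz": [3.95,-9.33,-12],"rot": [0,0,-7.56]},
    {"xyz": [3.95,-9.33,-16],"rot": [0,0,-7.56]},
    {"xyz": [3.95,-9.33,-19],"rot": [0,0,-7.56]},
    {"xyz": [3.95,-9.33,-19],"rot": [0,0,-7.56]},
    {"xyz": [3.95,-9.33,-19],"rot": [0,0,-7.56]}
  ]
}}

```text
t: 35.65
tool_pos: [0.5865, -0.1828, 0.097]
orientation: [2.196, -2.245, -0.005]
force: [-0.3, -0.2, 0.8]
opening: 0.0791
```

{"name": "carry_out", "arguments": {
  "steps": [
    {"xyz": [0,0,-0.5],"rot": [0,0,0]},
    {"xyz": [0,0,-0.5],"rot": [0,0,0]},
    {"xyz": [0,0,-0.5],"rot": [0,0,0]}
  ]
}}

```text
t: 35.95
tool_pos: [0.5885, -0.1836, 0.0951]
orientation: [-2.196, 2.245, -0.003]
force: [0.1, 0.0, -0.1]
opening: 0.079
```

```bash
python3 st.py
```

```text
35.95 [ 0.5885 -0.1836  0.0951] yaw -91.25 [ 0.1  0.  -0.1] 0.0790246355881238
```

{"name": "carry_out", "arguments": {
  "steps": [
    {"xyz": [0,0,-2],"rot": [0,0,0]},
    {"xyz": [0,0,-4],"rot": [0,0,0]},
    {"xyz": [0,0,-5],"rot": [0,0,0]},
    {"xyz": [0,0,-5.3],"rot": [0,0,0]},
    {"xyz": [0,0,-5.3],"rot": [0,0,0]}
  ]
}}

```text
t: 36.45
tool_pos: [0.5877, -0.1834, 0.0408]
orientation: [2.197, -2.246, -0.0]
force: [0.3, -0.4, 0.1]
opening: 0.0789
```

{"name": "carry_out", "arguments": {
  "steps": [
    {"xyz": [0,0,-0.1],"rot": [0,0,0]},
    {"xyz": [0,0,-0.2],"rot": [0,0,0]},
    {"xyz": [0,0,-0.2],"rot": [0,0,0]},
    {"xyz": [0,0,-0.2],"rot": [0,0,0]}
  ]
}}

```text
t: 36.85
tool_pos: [0.5878, -0.1834, 0.039]
orientation: [-2.197, 2.246, -0.001]
force: [-0.4, 0.5, 0.1]
opening: 0.079
```

```bash
python3 st.py
```

```text
36.85 [ 0.5878 -0.1834  0.039 ] yaw -91.26 [-0.4  0.5  0.1] 0.07895625711051425
```

{"name": "carry_out", "arguments": {
  "grip": 0,
  "force": 40,
  "steps": [
    {"xyz": [0,0,0],"rot": [0,0,0]},
    {"xyz": [0,0,0],"rot": [0,0,0]},
    {"xyz": [0,0,0],"rot": [0,0,0]},
    {"xyz": [0,0,0],"rot": [0,0,0]},
    {"xyz": [0,0,0],"rot": [0,0,0]}
  ]
}}

```text
t: 37.35
tool_pos: [0.5876, -0.1833, 0.0385]
orientation: [-2.197, 2.246, 0.0]
force: [-0.3, 1.8, 0.1]
opening: 0.0577
```

```bash
python3 st.py
```

```text
37.35 [ 0.5876 -0.1833  0.0385] yaw -91.26 [-0.3  1.8  0.1] 0.05773563220727257
```

{"name": "carry_out", "arguments": {
  "steps": [
    {"xyz": [0,0,1],"rot": [0,0,0]},
    {"xyz": [0,0,4],"rot": [0,0,0]},
    {"xyz": [0,0,8],"rot": [0,0,0]},
    {"xyz": [0,0,13],"rot": [0,0,0]},
    {"xyz": [0,0,18],"rot": [0,0,0]},
    {"xyz": [0,0,22],"rot": [0,0,0]},
    {"xyz": [-1,2,25],"rot": [0,0,2]},
    {"xyz": [-2.5,6,26],"rot": [0,0,6]},
    {"xyz": [-4.5,10,26],"rot": [0,0,10]},
    {"xyz": [-6.5,14,26],"rot": [0,0,14]}
  ]
}}

```text
t: 38.35
tool_pos: [0.5215, -0.0421, 0.2989]
orientation: [-2.456, 1.959, 0.0]
force: [1.1, 1.3, -5.1]
opening: 0.0577
```

{"name": "carry_out", "arguments": {
  "steps": [
    {"xyz": [-1.5,4.5,0],"rot": [0,0,5]},
    {"xyz": [-2.5,9,0],"rot": [0,0,10]},
    {"xyz": [-3,14,0],"rot": [0,0,15]},
    {"xyz": [-3,19,0],"rot": [0,0,19]},
    {"xyz": [-3,24,0],"rot": [0,0,23]},
    {"xyz": [-2.5,29,0],"rot": [0,0,27]},
    {"xyz": [-1.5,33.5,0],"rot": [0,0,31]},
    {"xyz": [-0.5,38,0],"rot": [0,0,35]},
    {"xyz": [0.5,42.5,0],"rot": [0,0,38]},
    {"xyz": [1.26,47,0],"rot": [0,0,41.29]}
  ]
}}

```text
t: 39.35
tool_pos: [0.5349, 0.4282, 0.2979]
orientation: [2.988, -0.966, -0.001]
force: [1.3, 0.1, -4.4]
opening: 0.0576
```

{"name": "carry_out", "arguments": {
  "steps": [
    {"xyz": [0,3,0],"rot": [0,0,0]},
    {"xyz": [0,4.02,-3],"rot": [0,0,0]},
    {"xyz": [0,4.02,-7],"rot": [0,0,0]},
    {"xyz": [0,4.02,-11],"rot": [0,0,0]},
    {"xyz": [0,4.02,-15],"rot": [0,0,0]},
    {"xyz": [0,4.02,-15],"rot": [0,0,0]},
    {"xyz": [0,4.02,-15],"rot": [0,0,0]}
  ]
}}

```text
t: 40.05
tool_pos: [0.5344, 0.4662, 0.1479]
orientation: [2.985, -0.969, -0.003]
force: [1.0, 0.9, -4.0]
opening: 0.0574
```

```bash
python3 st.py; python3 snap.py w17
```

```text
40.05 [0.5344 0.4662 0.1479] yaw -35.97 [ 1.   0.9 -4. ] 0.05737252428861757
40.05 [0.53435027 0.46621675 0.14786436] [ 2.98546583 -0.96930062 -0.00305748] [0.65 0.48 1.23 0.   1.43 1.27] [ 1.   0.9 -4. ] 0.05737252428861757
```

View pics/w17b.png

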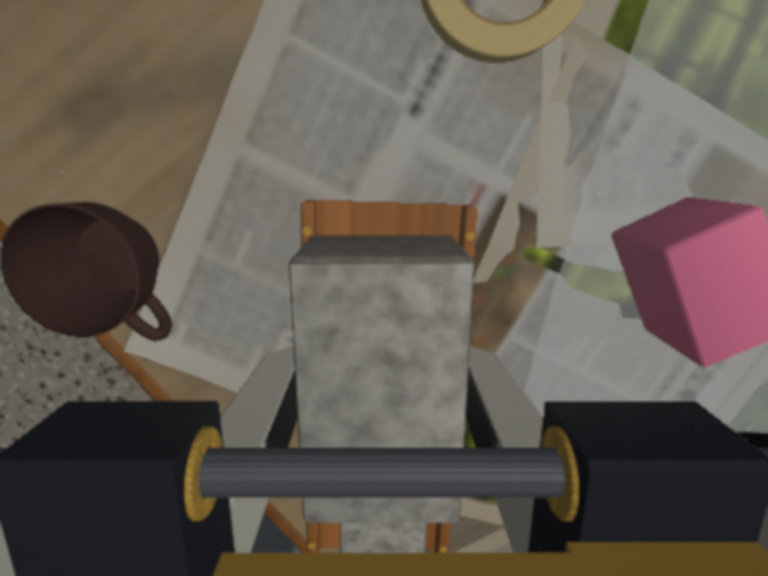

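{"name": "carry_out", "arguments": {
  "steps": [
    {"xyz": [0,0,-3],"rot": [0,0,0]},
    {"xyz": [0,0,-6],"rot": [0,0,0]},
    {"xyz": [0,0,-8.5],"rot": [0,0,0]},
    {"xyz": [0,0,-9.7],"rot": [0,0,0]},
    {"xyz": [0,0,-10.2],"rot": [0,0,0]},
    {"xyz": [0,0,-10.2],"rot": [0,0,0]},
    {"xyz": [0,0,-10.25],"rot": [0,0,0]},
    {"xyz": [0,0,-10.3],"rot": [0,0,0]},
    {"xyz": [0,0,-10.3],"rot": [0,0,0]}
  ]
}}

```text
t: 41.0
tool_pos: [0.5358, 0.4673, 0.0469]
orientation: [-2.987, 0.97, -0.002]
force: [-0.9, 0.1, -4.6]
opening: 0.0576
```

```bash
python3 st.py
```

```text
41.0 [0.5358 0.4673 0.0469] yaw -35.97 [-0.9  0.1 -4.6] 0.05763108222973375
```

{"name": "carry_out", "arguments": {
  "steps": [
    {"xyz": [0,0,-0.05],"rot": [0,0,0]},
    {"xyz": [0,0,-0.1],"rot": [0,0,0]},
    {"xyz": [0,0,-0.15],"rot": [0,0,0]},
    {"xyz": [0,0,-0.18],"rot": [0,0,0]},
    {"xyz": [0,0,-0.18],"rot": [0,0,0]},
    {"xyz": [0,0,-0.18],"rot": [0,0,0]}
  ]
}}

```text
t: 41.6
tool_pos: [0.5352, 0.4668, 0.0437]
orientation: [2.988, -0.97, -0.0]
force: [0.3, -0.8, -5.7]
opening: 0.058
```

```bash
python3 st.py
```

```text
41.6 [0.5352 0.4668 0.0437] yaw -35.97 [ 0.3 -0.8 -5.7] 0.058021912342789785
```

{"name": "carry_out", "arguments": {
  "steps": [
    {"xyz": [0,0,-0.04],"rot": [0,0,0]},
    {"xyz": [0,0,-0.08],"rot": [0,0,0]},
    {"xyz": [0,0,-0.08],"rot": [0,0,0]}
  ]
}}

```text
t: 41.9
tool_pos: [0.5353, 0.4669, 0.0435]
orientation: [-2.988, 0.97, -0.0]
force: [-2.2, -2.1, 1.2]
opening: 0.0581
```

Contact (force went from −5.7 to +1.2 N). Releasing.

{"name": "carry_out", "arguments": {
  "grip": 0.9,
  "steps": [
    {"xyz": [0,0,0],"rot": [0,0,0]},
    {"xyz": [0,0,0],"rot": [0,0,0]},
    {"xyz": [0,0,0],"rot": [0,0,0]},
    {"xyz": [0,0,0],"rot": [0,0,0]},
    {"xyz": [0,0,3],"rot": [0,0,0]},
    {"xyz": [0,0,8],"rot": [0,0,0]},
    {"xyz": [-0.6,-1.1,13],"rot": [0,0,0]},
    {"xyz": [-0.6,-1.1,15.6],"rot": [0,0,0]},
    {"xyz": [-0.6,-1.1,15.6],"rot": [0,0,0]},
    {"xyz": [-0.6,-1.1,15.6],"rot": [0,0,0]}
  ]
}}

```text
t: 42.9
tool_pos: [0.5297, 0.4562, 0.1999]
orientation: [-2.986, 0.97, -0.002]
force: [-0.6, 0.3, -0.7]
opening: 0.084
```

```bash
python3 st.py; python3 snap.py w18;python3 - <<'E'
import cv2
im=cv2.imread("pics/w18.png")
cv2.imwrite("pics/w18_t.png",cv2.resize(im[112:228,195:310],None,fx=5,fy=5,interpolation=cv2.INTER_CUBIC))
E
```

```text
42.9 [0.5297 0.4562 0.1999] yaw -35.98 [-0.6  0.3 -0.7] 0.08402358122388207
42.9 [0.52967417 0.45620718 0.19992981] [-2.98633265e+00  9.69620680e-01 -1.93279355e-03] [0.64 0.41 1.22 0.   1.51 1.27] [-0.6  0.3 -0.7] 0.08402358122388207
```

View pics/w18_t.png

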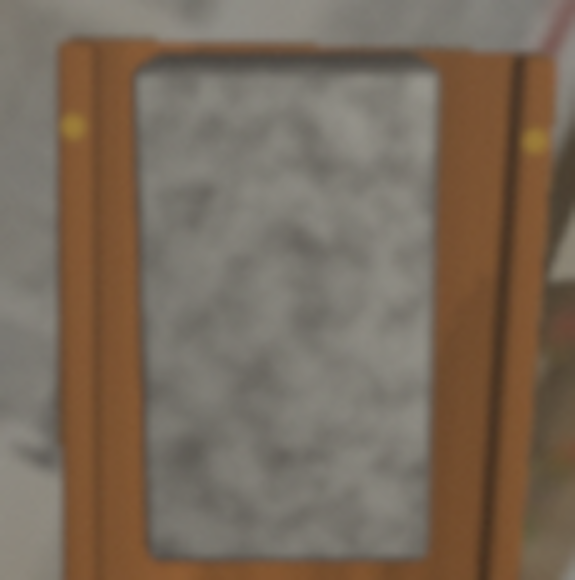

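```bash
python3 - <<'E'
from h import *
import pickle
def cr(L,k,o): return [((a+.5)/k+o[0]-.5,(b+.5)/k+o[1]-.5) for a,b in L]
for n,L in (("w3",[(118,65),(418,55),(430,540),(152,550)]),("w18",[(135,72),(440,71),(428,556),(150,558)])):
    c=pickle.load(open(n+".pkl","rb"))
    r=fitrect(c,cr(L,5,(195,112)),.058,.1,.054);print([round(float(x),4) for x in r[:4]])
E
```

```text
[0.5356, 0.4659, 143.9501, 2.3352]
[0.5357, 0.4655, 144.1432, 2.2004]
```

{"name": "carry_out", "arguments": {
  "steps": [
    {"xyz": [-1,-4,4],"rot": [0,0,0]},
    {"xyz": [-2,-8,8],"rot": [0,0,0]},
    {"xyz": [-3,-12,10],"rot": [0,0,0]},
    {"xyz": [-5,-17,10],"rot": [0,0,0]},
    {"xyz": [-7,-22,10],"rot": [0,0,0]},
    {"xyz": [-9,-26,10],"rot": [0,0,0]},
    {"xyz": [-10,-31,10],"rot": [0,0,0]},
    {"xyz": [-10,-36,10],"rot": [0,0,0]},
    {"xyz": [-10,-41,10],"rot": [0,0,0]},
    {"xyz": [-10,-46,10],"rot": [0,0,0]}
  ]
}}

```text
t: 43.95
tool_pos: [0.4279, 0.006, 0.2968]
orientation: [2.988, -0.969, -0.005]
force: [1.0, -0.5, 0.1]
opening: 0.0838
```

{"name": "carry_out", "arguments": {
  "steps": [
    {"xyz": [0,-5,0],"rot": [0,0,-5]},
    {"xyz": [0,-10,0],"rot": [0,0,-10]},
    {"xyz": [0,-15,0],"rot": [0,0,-15]},
    {"xyz": [-2,-20,0],"rot": [0,0,-20]},
    {"xyz": [-5,-25,0],"rot": [0,0,-25]},
    {"xyz": [-7,-30,0],"rot": [0,0,-25]},
    {"xyz": [-10,-34,0],"rot": [0,0,-25]},
    {"xyz": [-10,-34,0],"rot": [0,0,-25]},
    {"xyz": [-10,-34,0],"rot": [0,0,-25]}
  ]
}}

```text
t: 44.85
tool_pos: [0.3272, -0.3337, 0.2964]
orientation: [-2.703, 1.599, 0.007]
force: [0.2, 0.9, 0.3]
opening: 0.0835
```

```bash
python3 - <<'E'
from plant import *
import cv2,numpy as np
s=read_state();print(s['t'],s['tool_pos'])
t=read_camera("top")[:,:,::-1];cv2.imwrite("pics/t19.png",t)
sc=read_camera("scene")[:,:,::-1];cv2.imwrite("pics/s19.png",sc)
a=cv2.imread("pics/top0.png")
cv2.imwrite("pics/cmp19.png",np.vstack([cv2.resize(x[180:280,130:400],None,fx=2.9,fy=2.9,interpolation=cv2.INTER_CUBIC) for x in (a,t)]))
cv2.imwrite("pics/s19c.png",cv2.resize(sc[150:290,180:360],None,fx=4,fy=4,interpolation=cv2.INTER_CUBIC))
E
```

```text
44.85 [ 0.32720854 -0.33371068  0.29635902]
```

View pics/cmp19.png

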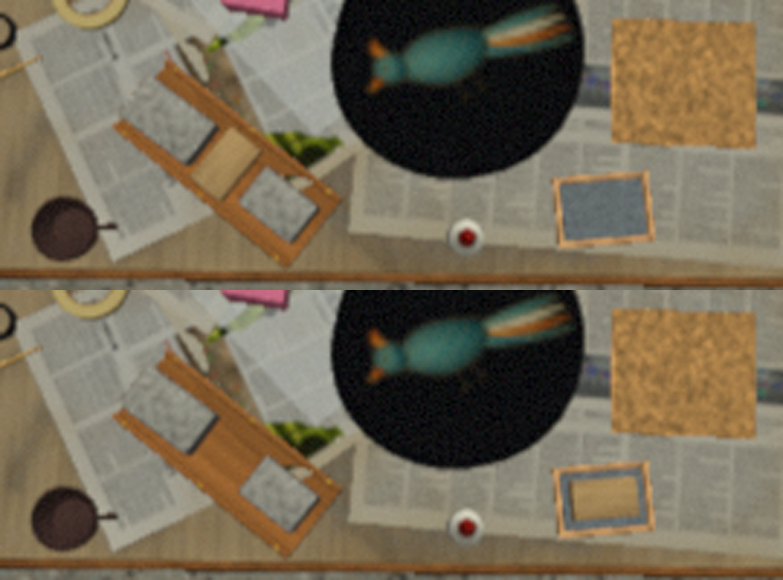

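View pics/s19c.png

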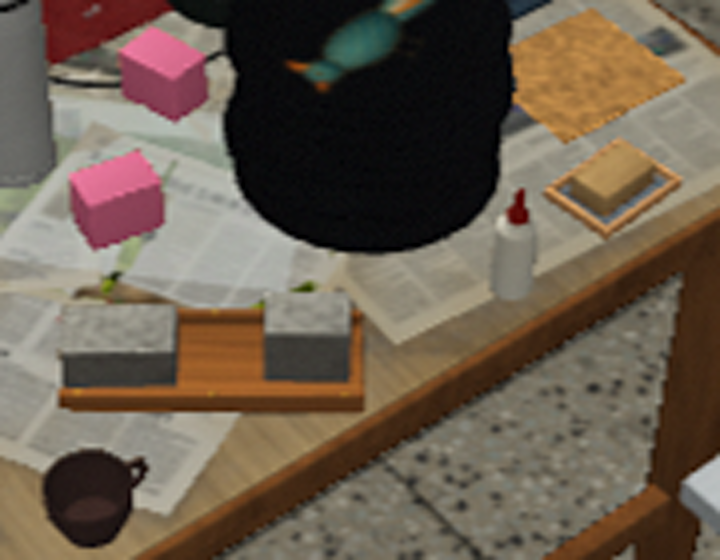

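Before and after pictures match: both stones are back in the tray, the block lies centred in the holder, and the glue bottle and cup sit at the same pixels as at the start. I'm handing in.

```bash
python3 -c "
from plant import *
print(close_job())"
```

```text
the job is handed in; nothing more can be done
None
```

The job is done and handed in at about 45 s of the 144 s allowed. `close_job()` gives no verdict.

- **Order:** I set the long whetstone and then the tall one on the cork mat. I laid the sanding block in the felt holder, then put the tall and then the long whetstone back upright where they came from.
- **Stones:** from pictures taken before lifting and after putting back, the tall stone is within about 0.5 mm of its start and the long one within about 0.5 mm. Both are within 0.2° in turn.
- **Block:** it lies flat, 1 to 1.5 mm from the holder's centre and about 0.2° off its axis.
- **Bystanders:** the glue bottle and cup look unmoved in both the top and scene pictures, and I never reached for the pink look-alikes. The mat is empty again.
- **Small disagreements:** edges measured in the pictures came out 2 to 5 % shorter than the stated sizes, probably from rounded corners. Arm readings taken before it settled were off by 1 to 2 mm, so I re-settled it before most grips and every placing. No check failed.

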